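Fit the retaining ring on the wheel axle

ROBOT

A 6-joint arm with a two-finger parallel gripper is mounted at the origin on the work surface. World frame = base frame: x ahead of the robot, y to its left, z up, the work surface at z = 0. Lengths are in m, angles in rad, forces in N, time in s.
With the tool pointing down it reaches from about 0.2 to 0.875 m from the base axis. Payload 3.4 kg.
Tool frame: the origin (TCP) lies between the finger pads; the fingertips stand 22 mm ahead of it and the grasp point (between the pads) lies 3 mm ahead of it; z points along the fingers, x is the direction in which the jaws open and shut, and the axes are right-handed (so a half turn about z gives the same grasp; the last joint's range is limited). The gripper opens to 94 mm and grips with 3 to 60 N. Pads are 16 mm wide; open, the fingers measure 119 mm over their backs; the gripper's body (75 mm by 177 mm) begins 78 mm behind the grasp point.
Start: joints at [1.06, 0.276, 1.505, -0, 1.361, -0.121], TCP at [0.219, 0.532, 0.227] pointing down, gripper open.
Joint ranges: [-2.89, 2.89], [-0.75, 2.08], [0.22, 2.7], [-1.18, 4.32], [0.11, 2.71], [-2.7, 2.7]. Speed limits (rad/s): [2.57, 2.57, 3.14, 3.14, 3.14, 3.14].

INTERFACE

Orientations are given as a unit quaternion [w, x, y, z].
In Python, from plant import * gives the robot as it stands.
- The arm moves only by the tool drive_tool, never from a script. Its argument "deltas" is one flat list of numbers, 7 for each row, row after row: the finger opening in m, from 0 to 0.094, then the shift along the tool's x, y, z in m, then the turn, a rotation vector about the tool's x, y, z in degrees. A call has 1 to 10 rows; each row shifts and turns the pose as measured when the row begins, along the tool's axes as they then stand; what a row does not reach is not made up. A row lasts 1/10 s, in which the tool goes at most 50 mm and 8.59 degrees, less where a joint would pass 70% of its speed; a pose out of reach is approached as far as the arm can. A call is refused whole if a number of a shift passes 0.05 or a number of a turn 8.59, either way. A call with a gripper value outside its range is refused whole. The fingers move at their own pace and stop on an object; "force" is the grip in N (left out, the last holds). Time passes only in rows, so rows that do not move let the fingers close. It gives the time, the measured TCP pose, the force and the opening at its end, in the units of the state.
- sense(): the state, without advancing time (a new reading comes with each control period).
- capture(name): name is "scene" or "top"; returns a dict with "img" (400x640x3 uint8, red, green, blue), "intrinsics" (3x3 intrinsics, pixels), "world_from_camera" (4x4, takes a point from camera to world coordinates). Camera axes: x right, y up, looking along -z (the intrinsics and any distortion apply to the point x, -y, -z); pixel columns grow to the right and rows downward; lengths in m; the calibration is good to about 2 mm. A picture is of the moment at which its call begins. There is no depth.
- hand_in(): hands the job in, once; it reports no verdict.
Trained networks look in the newest picture that a camera, given by its name, has taken for a name from the list of things; names that differ only in an ending like _2 or _b are one class to them, and where a whole thing is asked for, a point or a joint stands for the part that bears it (a point fixed in the world has none). Each returns a list of dicts, best first, with "p" (0 to 1); they miss things now and then, are a little off and sometimes report something else, mostly with a low value. They report only what shows in the picture. A call takes as long as a camera call. They do not tell look-alikes from the thing itself.
- recognise(camera, thing): "extent" ([left, top, right, bottom] in pixels, round what is visible of it).
- trace(camera, thing): "mask" (400x640 bool, what is visible of it) and "extent" ([left, top, right, bottom] in pixels, round what is visible of it).
The state is a dict: "time": time; "joint_pos": joint angles; "dq": joint speeds; "effort": joint torques, N m; "eef_pos": TCP position; "eef_rot": TCP orientation; "force": force on the tool from outside, world axes, zero at the start; "ft_torque": the same for the moment, N m; "grip_width": finger opening in m.
Only numpy, scipy, OpenCV 4.12 (cv2) and the standard library are available. Lean on these libraries where they do the work, as an engineer would, in place of code of your own. Each camera call takes 0.05 s, during which the arm holds its last target. There are 200 camera calls.

TASK

Take the red-handled ring pliers from their blue stand, put their nose in the gap of the dark retaining ring and squeeze to spread it, slide the open ring down over the upright wheel axle and press the sprung washer down far enough for the ring to close in the axle's groove, never pressing on the washer with more than about 16 newtons. Then put the pliers back upright in their stand, leaving the other things on the bench alone and never handling the ring with the fingers.

Things in the scene. Friction and masses are not known exactly. Their poses are not given: they have to be found in the camera images.
- pliers_grip (a point): Point half-way up and midway between the two red handles of the upright ring pliers (0.16 kg). Axes: z up, x along the hinge pin, y from handle to handle; same after half a turn about z. Handles: bars 60 mm tall, 15 mm wide along x, 56 mm over their outer faces at rest (pinch along y from above). They end 30 mm above this point; hinge pin 70 mm below, lowest point of the nose 148 mm below.
- pliers_nose (a point): Lowest point of the closed nose, on the pliers' mid-plane, axes as pliers_grip. Nose 10 mm thick along x. Closed, its two blades measure 10 mm over both along y and enter the ring's gap by 4 mm, until shoulders above them (20 mm over both) rest on the ring's ends. At the stop the blades measure 41 mm over both and are 3 mm higher; the ring then clings to them by its own spring.
- ring_center (a point): Centre of the retaining ring, half-way up its 4.5 mm thickness: dark steel, 50 g, 52 mm outer diameter, lying flat on the cork pad. z up; x from the centre to the gap between its two ends. Two lobes inside (+y and -y) grip the groove: 33 mm apart when closed, about 40 mm with the pliers at their stop. Still measured while the ring hangs on the pliers.
- ring_gap (a point): Middle of the gap of the ring, 32 mm from ring_center along its x, half-way up its thickness. The gap is 20 mm wide along y between two square end lugs (10 x 10 mm, 4.5 mm tall); the lugs reach from 27 to 37 mm from ring_center. The pliers' nose goes here with its y along the ring's y.
- ring_l (a joint): Opening of one ring arm in rad: 0 closed, about 0.19 with the pliers at their stop.
- ring_r (a joint): Opening of the other ring arm in rad, as ring_l.
- pad: Cork pad, 120 x 90 x 10 mm, fixed, on which the ring lies. Origin at the centre of its underside.
- hub: Fixed: a wheel (124 mm diameter, black tyre) lying on a square steel plate, its axle upright; origin at the centre of the plate's underside. Round the axle a brass washer, 80 mm diameter, its top at rest 1.25 mm above the ring's seat, on a spring: 4 N at rest, 10 N at its hard stop 5 mm lower. The ring, laid on it and pressed down 3.5 mm (8 N) or more, can close in the groove.
- stand: Blue stand of the pliers, fixed, open-topped box on a foot. Origin at the centre of its underside.
- well (a point): Centre of the floor of the stand's well: 18 mm wide along x, 40 mm along y, 42 mm deep, floor 8 mm above the bench. The closed nose (10 mm by 20 mm) stands on this floor, pliers' y along the well's y.
- ring: The retaining ring; origin on its axis at its underside, axes as ring_center.
- pliers: The pliers; origin at pliers_nose.
- funnel: Bystander: orange funnel standing mouth down, 95 mm tall.
- spare_wheel: Bystander: small black wheel lying flat, 100 mm diameter.
- spray_can: Bystander: blue and yellow spray can, 190 mm tall.
- yellow_cup: Bystander: yellow cup, 80 mm tall.
- screwdriver: Bystander: screwdriver lying beyond the task's things.
- gauge: Bystander: white dial gauge lying face up, 64 mm diameter.
- paint_tin: Bystander: paint tin, 120 mm tall.
- pliers_l (a joint): Squeeze of the pliers, rad: 0 at rest (handles 56 mm over all, nose closed), 0.207 at the built-in stop (about 27 mm), where the ring is spread enough, not too much. A spring opens the handles: 7 N each at rest, 11 N at the stop, 21 N with the ring: spread with a grip of 25 to 40 N. To carry with the nose near closed hold the handles 1.5 to 2 mm under rest width; so held they slip at some 8 N.
- axle_nominal (a point): Point on the axle's axis where the seated ring's centre comes if the axle is at its nominal height; the axle, with its washer, stands up to 9 mm higher or lower, differently each time: feel for it. Head 36 mm in diameter, from 2.25 to 17.25 mm above the seat, its top 5 mm a cone narrowing to 29 mm; below it the groove, 32 mm in diameter, covered from below by the washer.
Things that resemble listed ones, but are neither listed nor needed, are in the scene too. What is shaped like the pliers but white is not meant.

How it is judged:
By the outcome, as a careful person would: the job done as asked, in the order asked, and still so for the second after the job is handed in, with the robot touching nothing.
It also fails if it takes over 61 s, if anything falls off the work surface, if the arm or the gripper's body presses on something with over 40 N, if the wrist force passes 120 N, or if a joint passes its speed limit or range.

## Working session

There is one attempt and no reset: what is moved stays moved. The work goes in short steps, Python scripts to look and compute and a tool call to move; the robot and the scene stay as the last step left them, time stands still between calls to the robot, and variables do not carry over. Pictures are saved under pics/ and viewed, about 8 in all and at most 12, crops included, and the job is handed in when it is done.

Besides the shell and the picture viewer there is one more tool, called after "Emit:" as name(argument=value, ...) on one line, values as JSON. drive_tool: Moves the arm, as the interface text tells. Its arguments: {"type":"object","properties":{"deltas":{"type":"array"},"force":{"type":"number"}},"required":["deltas"]}

```bash
ls; mkdir -p pics
python3 - <<'E'
from plant import *
import cv2,numpy as np
print(sense())
for n in("scene","top"):
    c=capture(n);cv2.imwrite(f"pics/{n}0.png",c["img"][:,:,::-1])
    print(n,c["intrinsics"].tolist(),np.round(c["world_from_camera"],4).tolist(),[k for k in c])
    for t in("pliers","ring","hub","stand","pad","ring_gap"):
        try:
            for d in recognise(n,t)[:3]: print(t,round(d["p"],2),d["extent"])
        except Exception as e: print(t,e)
print(sense()["time"])
E
```

```text
pics
{'time': 0.0, 'joint_pos': array([ 1.05995116e+00,  2.76617598e-01,  1.50608089e+00,  1.67863574e-05,
        1.36071368e+00, -1.20981355e-01]), 'dq': array([-0.00034903, -0.00219915,  0.00110361,  0.0010127 ,  0.00025052,
       -0.000449  ]), 'effort': array([ 1.85492063e-03, -4.04574323e+01, -2.37238991e+01,  7.04222010e-02,
        3.44769575e-02, -1.28249203e-04]), 'eef_pos': array([0.21827357, 0.5314076 , 0.22661265]), 'eef_rot': array([ 4.04279358e-04,  8.30681817e-01,  5.56746703e-01, -8.15035316e-04]), 'force': array([ 0.01795911,  0.53331612, -0.51009971]), 'ft_torque': array([-0.01623264,  0.01558779,  0.04744229]), 'grip_width': 0.09406679335953466}
scene [[424.67837445526675, 0.0, 312.55820232057755], [0.0, 424.67837445526675, 198.82895204940863], [0.0, 0.0, 1.0]] [[0.8583, -0.298, 0.4177, 1.1217], [0.513, 0.5155, -0.6863, -0.882], [-0.0109, 0.8034, 0.5954, 0.8766], [0.0, 0.0, 0.0, 1.0]] ['img', 'intrinsics', 'world_from_camera']
pliers 0.69 [303.5, 164.6, 312.5, 210.5]
pliers 0.66 [250.0, 181.5, 269.7, 227.6]
pliers 0.6 [312.1, 263.3, 349.8, 297.8]
ring 0.51 [329.7
[... 404 characters left out ...]
 [-0.9997, 0.0241, -0.0072, 0.0194], [-0.0024, 0.1965, 0.9805, 1.1433], [0.0, 0.0, 0.0, 1.0]] ['img', 'intrinsics', 'world_from_camera']
pliers 0.67 [356.6, 231.3, 370.6, 256.8]
pliers 0.64 [309.3, 195.2, 330.7, 216.1]
pliers 0.48 [307.7, 242.7, 320.7, 253.0]
ring 0.59 [474.0, 174.6, 524.1, 215.8]
ring 0.54 [251.5, 201.4, 257.1, 223.9]
ring 0.52 [242.1, 205.5, 261.3, 226.7]
hub 0.86 [390.9, 205.8, 444.7, 258.0]
stand 0.71 [121.1, 169.4, 172.8, 203.7]
stand 0.63 [300.0, 193.2, 341.8, 232.7]
stand 0.24 [229.7, 195.1, 268.5, 238.9]
pad 0.78 [230.3, 196.3, 268.5, 237.8]
pad 0.42 [308.5, 196.3, 330.9, 214.3]
ring_gap 0.66 [295.1, 159.7, 361.8, 164.1]
ring_gap 0.54 [253.7, 212.4, 259.8, 222.1]
0.7
```

View both.

Run:
```python
import cv2
a=cv2.imread("pics/scene0.png");cv2.imwrite("pics/s1.png",cv2.resize(a[130:380,160:480],None,fx=2.4,fy=2.4,interpolation=cv2.INTER_CUBIC)[:600,:800])
b=cv2.imread("pics/top0.png");cv2.imwrite("pics/t1.png",cv2.resize(b[140:280,210:470],None,fx=3,fy=3,interpolation=cv2.INTER_CUBIC))
```

```text
(no output)
```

View pics/s1.png

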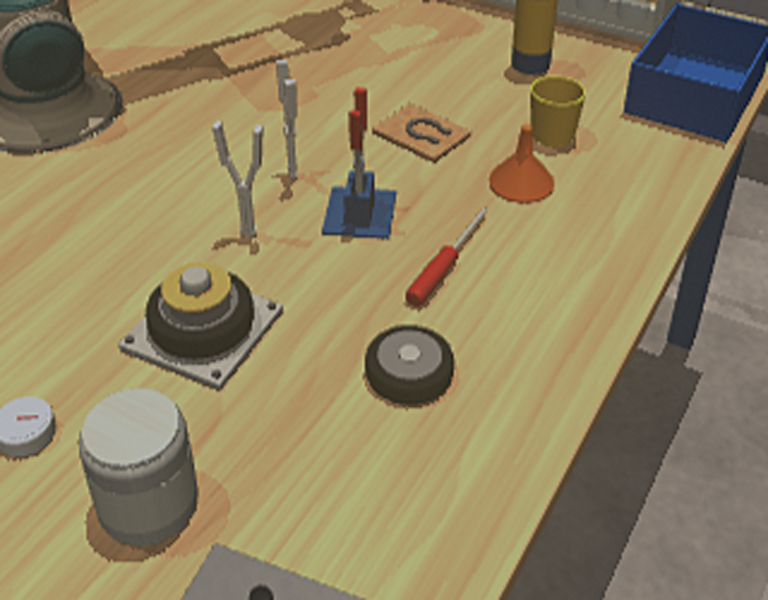

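View pics/t1.png

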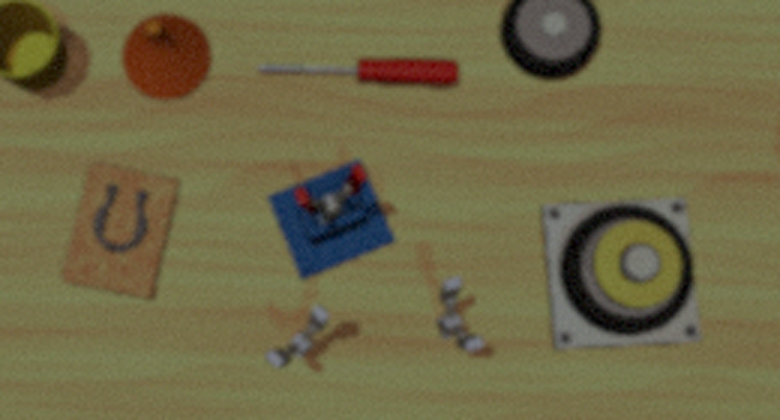

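The scene picture (2.4x crop, offset 160,130) shows the red-handled pliers in the blue stand at about (357,150), the ring on its pad at (430,130), and the hub at (200,310). The two white look-alikes are at (240,190) and (287,130). The top picture (3x crop, offset 210,140) shows the pliers at (330,200), the ring at (122,222) with its gap facing up (+x), and the washer and axle at (640,265).

```bash
cat > h.py <<'E'
import numpy as np,cv2
from scipy.optimize import minimize,least_squares
class Cam:
    def __init__(s,K,T): s.K,s.T=np.array(K),np.array(T); s.R=s.T[:3,:3]; s.c=s.T[:3,3]
    def proj(s,P):
        q=(np.atleast_2d(P)-s.c)@s.R; q=q*[1,-1,-1]; u=q@s.K.T; return u[:,:2]/u[:,2:]
    def ray(s,uv):
        d=np.linalg.inv(s.K)@[uv[0],uv[1],1]; return s.R@(d*[1,-1,-1])
    def onz(s,uv,z):
        d=s.ray(uv); return s.c+d*(z-s.c[2])/d[2]
def tri(cs,uvs):
    A=0;b=0;ds=[]
    for c,uv in zip(cs,uvs):
        d=c.ray(uv);d/=np.linalg.norm(d);M=np.eye(3)-np.outer(d,d);A=A+M;b=b+M@c.c;ds.append((c,d,M))
    p=np.linalg.solve(A,b); return p,[1e3*np.linalg.norm(M@(p-c.c)) for c,d,M in ds]
def grab(tag,n=4):
    from plant import capture
    o={}
    for k in("scene","top"):
        L=[capture(k) for _ in range(n)]
        o[k]=np.mean([l["img"] for l in L],0).astype(np.float32);o[k+"K"]=L[0]["intrinsics"];o[k+"T"]=L[0]["world_from_camera"]
    np.savez(f"{tag}.npz",**o)
def load(tag):
    z=np.load(f"{tag}.npz"); return {k:(z[k],Cam(z[k+"K"],z[k+"T"])) for k in("scene","top")}
def box(c,yaw,x,y,z0,z1):
    C,S=np.cos(yaw),np.sin(yaw)
    return np.array([[c[0]+C*a-S*b,c[1]+S*a+C*b,z] for a in x for b in y for z in(z0,z1)])
def cyl(c,r,z0,z1,r1=None):
    t=np.linspace(0,2*np.pi,60,endpoint=False); r1=r if r1 is None else r1
    return np.vstack([np.c_[c[0]+q*np.cos(t),c[1]+q*np.sin(t),0*t+z] for q,z in((r,z0),(r1,z1))])
def render(cam,parts,roi,holes=(),ss=8):
    x0,y0,x1,y1=roi; m=np.zeros(((y1-y0)*ss,(x1-x0)*ss),np.uint8)
    f=lambda P:np.round(((cam.proj(P)-[x0,y0]+.5)*ss-.5)*16).astype(np.int32)
    for P in parts: cv2.fillConvexPoly(m,cv2.convexHull(f(P)),255,shift=4)
    for P in holes: cv2.fillConvexPoly(m,cv2.convexHull(f(P)),0,shift=4)
    return cv2.resize(m,(x1-x0,y1-y0),interpolation=cv2.INTER_AREA)/255.
E
python3 - <<'E'
from h import *
grab("a",5)
D=load("a")
for k in D:
    im,c=D[k]; hsv=cv2.cvtColor(im.astype(np.uint8),cv2.COLOR_RGB2HSV)
    H,S,V=[hsv[:,:,i].astype(int) for i in range(3)]
    for n,m in dict(red=((H<6)|(H>172))&(S>150)&(V>70),blue=(H>100)&(H<130)&(S>110),yel=(H>20)&(H<32)&(S>140)&(V>100)).items():
        nn,l,st,ce=cv2.connectedComponentsWithStats(m.astype(np.uint8))
        print(k,n,[(st[i].tolist(),ce[i].round(2).tolist()) for i in range(1,nn) if st[i][4]>15])
im,c=D["top"];print(im[208:226:1,240:262].sum(2).astype(int)//3)
for a in((365,229),(423,228),(330,213)): print(im[a[1],a[0]])
s=D["scene"][0]
for a in((241,248),(309,176),(309,214),(330,184)): print(s[a[1],a[0]])
E
```

```text
scene red [([101, 24, 12, 24, 115], [106.31, 35.52]), ([330, 233, 21, 22, 168], [340.31, 243.12])]
scene blue [([424, 131, 59, 58, 1110], [458.44, 151.58]), ([295, 209, 5, 18, 25], [296.68, 218.56]), ([316, 210, 9, 15, 25], [321.64, 214.52]), ([313, 226, 9, 3, 16], [317.31, 227.31])]
scene yel [([378, 130, 7, 8, 17], [381.41, 133.35]), ([377, 137, 12, 12, 33], [383.55, 142.61]), ([377, 144, 7, 8, 22], [379.59, 148.14]), ([381, 161, 23, 17, 138], [391.41, 168.21]), ([394, 177, 6, 13, 27], [396.44, 182.81]), ([386, 178, 8, 13, 45], [388.91, 184.31]), ([29, 309, 9, 7, 16], [33.12, 311.56])]
top red [([330, 160, 32, 8, 213], [345.72, 163.42]), ([328, 195, 4, 6, 17], [329.24, 197.47]), ([309, 203, 4, 6, 17], [310.41, 205.35])]
top blue [([102, 74, 89, 63, 4948], [146.84, 105.08]), ([134, 174, 19, 20, 155], [145.45, 185.6]), ([163, 190, 8, 13, 27], [167.67, 197.15]), ([312, 196, 14, 10, 78], [318.69, 200.73]), ([301, 201, 40, 31, 633], [320.15, 216.46]), ([0, 226, 39, 45, 1426], [16.54, 247.38])]
top yel [([213, 151, 15, 14, 142], [219.99, 157.31]), ([416, 215, 11, 6, 29], [421.69, 218.14]
[... 847 characters left out ...]
 57 61 75 86 90]
 [91 83 68 59 76 86 89 94 92 89 89 87 87 85 76 64 61 61 69 79 87 88]
 [94 88 74 63 67 77 85 88 88 89 88 89 88 82 75 64 60 62 79 85 88 89]
 [92 87 79 71 69 66 72 79 81 85 86 86 80 75 65 60 62 75 84 89 91 92]
 [91 90 86 81 71 62 59 63 65 73 71 72 68 61 60 60 71 83 91 94 93 90]
 [90 91 92 87 78 63 59 56 56 59 62 61 63 67 70 78 83 88 92 92 93 92]
 [89 91 92 90 84 74 65 58 64 67 66 67 75 79 83 87 89 92 91 92 92 86]
 [92 91 91 89 89 83 80 77 81 81 81 78 85 88 88 88 90 88 89 90 88 89]
 [92 92 95 92 91 90 86 86 91 90 90 92 90 92 88 88 87 86 88 88 90 87]]
[119.  107.8  70. ]
[123.4 124.8 117.2]
[14.2 25.2 43.2]
[135.  130.8 118. ]
[167.8  59.6  47.8]
[56.4 56.8 58.2]
[72.6 71.4 68.4]
```

```bash
cat >> h.py <<'E'
def fit_res(cam,im,layers,roi,nl,blur=.8,ss=6):
    """layers: list of (label,pts) painted in order, label 0=background; residual of best colour model"""
    x0,y0,x1,y1=roi; m=np.zeros(((y1-y0)*ss,(x1-x0)*ss),np.uint8)
    for lab,P in layers:
        q=np.round(((cam.proj(P)-[x0,y0]+.5)*ss-.5)*16).astype(np.int32)
        cv2.fillConvexPoly(m,cv2.convexHull(q),int(lab),shift=4)
    A=np.stack([cv2.GaussianBlur(cv2.resize((m==l).astype(np.float32),(x1-x0,y1-y0),interpolation=cv2.INTER_AREA),(0,0),blur).ravel() for l in range(nl)],1)
    Y=im[y0:y1,x0:x1].reshape(-1,3); X,*_=np.linalg.lstsq(A,Y,rcond=None)
    return ((A@X-Y)**2).mean(),X
def roi_of(cam,P,pad=6):
    q=cam.proj(P); return [int(v) for v in(*np.floor(q.min(0)-pad),*np.ceil(q.max(0)+pad))]
def loc(p,yaw,x,y): return p[:2]+np.array([np.cos(yaw)*x-np.sin(yaw)*y,np.sin(yaw)*x+np.cos(yaw)*y])
def ring_layers(p,yaw,z=.010,ri=.0205,lab=1,bg=0):
    z0,z1=z,z+.0045; L=[(lab,cyl(p,.026,z0,z1)),(bg,cyl(p,ri,z1,z1)),(bg,box(p,yaw,(.012,.04),(-.01,.01),z1,z1))]
    L+=[(lab,box(p,yaw,(.027,.037),s,z0,z1)) for s in((-.02,-.01),(.01,.02))]; 
    L+=[(lab,box(p,yaw,(.018,.03),s,z0,z1)) for s in((-.019,-.0105),(.0105,.019))]
    return L
def nm(f,x0,steps): 
    x0=np.array(x0,float); sim=[x0]+[x0+np.eye(len(x0))[i]*s for i,s in enumerate(steps)]
    r=minimize(f,x0,method="Nelder-Mead",options=dict(initial_simplex=sim,xatol=1e-5,fatol=1e-5,maxiter=400)); 
    return r.x,r.fun
E
cat > m1.py <<'E'
from h import *
D=load("a")
T,S=D["top"][1],D["scene"][1]
pr=T.onz((250.5,214),.012); print("ring0",pr)
for ks in(["top"],["scene"],["top","scene"]):
    rois={k:roi_of(D[k][1],cyl(pr,.042,.01,.0145),0) for k in ks}
    f=lambda v:sum(fit_res(D[k][1],D[k][0],ring_layers(v,v[2],ri=v[3]),rois[k],2)[0] for k in ks)
    best=min((nm(f,[pr[0],pr[1],a,.0205],(.004,.004,.2,.002)) for a in(-.3,0,.3)),key=lambda r:r[1])
    print("ring",ks,best[0].round(4),round(best[1],2))
ph=T.onz((423,228),.06);print("hub0",ph)
def hub(v):
    x,y,zw,zh=v[:4]; c=(x,y)
    # plate 1,tyre 2,washer 3,head 4, hubface 5
    return [(2,cyl(c,.062,v[5],v[6])),(5,cyl(c,v[4],v[6],v[6])),(3,cyl(c,.040,zw-.002,zw)),(4,cyl(c,.018,zw,zw+.011)),(4,cyl(c,.018,zw+.011,zw+.016,.0145))]
for ks in(["top","scene"],["top"],["scene"]):
    rois={k:roi_of(D[k][1],cyl(ph,.055,.03,.08),0) for k in ks}
    def f(v):
        w=[v[0],v[1],v[2],0,.045,.01,v[3]]
        return sum(fit_res(D[k][1],D[k][0],hub(w),rois[k],6)[0] for k in ks)
    x0=[ph[0],ph[1],.06,.045]
    x,fv=nm(f,x0,(.006,.006,.01,.01)) if len(ks)==2 else nm(lambda u:f([*u,*xz]),x0[:2],(.006,.006))
    if len(ks)==2: xz=x[2:]
    print("hub",ks,x.round(4),round(fv,2))
E
python3 m1.py
```

```text
ring0 [0.54559785 0.22949245 0.012     ]
ring ['top'] [ 0.5432  0.2312 -0.138   0.0169] 28.52
ring ['scene'] [ 0.5402  0.2358 -0.1275  0.0153] 445.86
ring ['top', 'scene'] [ 0.5409  0.2349 -0.1384  0.0152] 525.8
hub0 [ 0.51049232 -0.26086277  0.06      ]
hub ['top', 'scene'] [ 0.5084 -0.2535  0.0774  0.0446] 453.6
hub ['top'] [ 0.5092 -0.2537] 159.82
hub ['scene'] [ 0.5074 -0.2525] 280.71
```

```bash
cat > m2.py <<'E'
from h import *
import sys
D=load("a"); T,S=D["top"][1],D["scene"][1]
pr=np.array([.5432,.2312])
R={}
for ks in(["top"],["scene"]):
    rois={k:roi_of(D[k][1],cyl(pr,.075,.0,.0145),0) for k in ks}
    def f(v):
        pad=[(3,box(v[4:6],v[6],(-.045,.045),(-.06,.06),0,.01)),(2,box(v[4:6],v[6],(-.045,.045),(-.06,.06),.01,.01))]
        return sum(fit_res(D[k][1],D[k][0],pad+ring_layers(v,v[2],ri=v[3],bg=2),rois[k],4)[0] for k in ks)
    res=[]
    for a in(-1.7,-.14,1.43):
        x,fv=nm(f,[*pr,-.14,.017,.54,.23,a],(.004,.004,.1,.002,.005,.005,.1)); x,fv=nm(f,x,(.003,.003,.1,.002,.003,.003,.05)); res.append((x,fv))
    b=min(res,key=lambda r:r[1]); R[ks[0]]=b[0]; print("ring+pad",ks,b[0].round(4),round(b[1],2))
# overlay
for k in("top","scene"):
    im,c=D[k]; v=R[k]; x0,y0,x1,y1=roi_of(c,cyl(pr,.075,0,.015),0); s=10
    g=cv2.resize(im[y0:y1,x0:x1].astype(np.uint8)[:,:,::-1],None,fx=s,fy=s,interpolation=cv2.INTER_CUBIC)
    for lab,P in ring_layers(v,v[2],ri=v[3]):
        q=((c.proj(P)-[x0,y0]+.5)*s).astype(np.int32); cv2.polylines(g,[cv2.convexHull(q)],True,(0,255,0) if lab else (255,255,0),1)
    q=((c.proj(box(v[4:6],v[6],(-.045,.045),(-.06,.06),0.01,.01))-[x0,y0]+.5)*s).astype(np.int32); cv2.polylines(g,[cv2.convexHull(q)],True,(0,0,255),1)
    cv2.imwrite(f"pics/r_{k}.png",g)
a,b=[cv2.imread(f"pics/r_{k}.png") for k in("top","scene")]
h=min(600,max(a.shape[0],b.shape[0])); a,b=[cv2.resize(i,(390,int(i.shape[0]*390/i.shape[1]))) for i in(a,b)]
o=np.zeros((max(a.shape[0],b.shape[0]),780,3),np.uint8);o[:a.shape[0],:390]=a;o[:b.shape[0],390:]=b;cv2.imwrite("pics/r.png",o)
E
python3 m2.py
```

```text
ring+pad ['top'] [ 0.5434  0.2311 -0.1396  0.0172  0.541   0.2326  1.3915] 14.45
ring+pad ['scene'] [ 0.541   0.2353 -0.1029  0.0154  0.5361  0.238   1.39  ] 130.58
```

View pics/r.png

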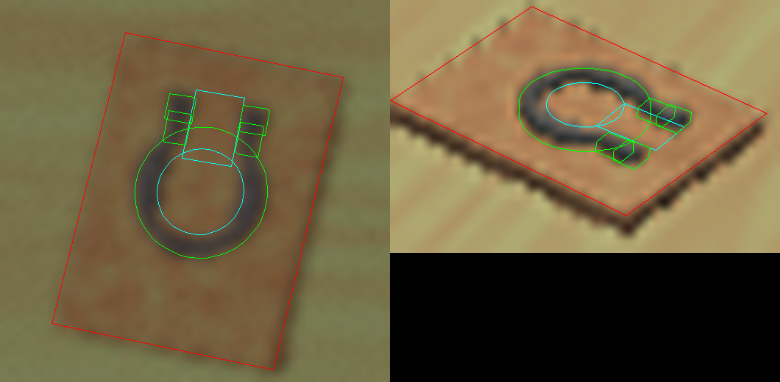

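The ring overlay shows the top fit sitting on the ring, with the gap facing image-up. The scene fit is about 4 mm off from the top fit, so the cameras' calibrations disagree slightly. I'll fit the pliers and the stand the same way.

```bash
cat > m3.py <<'E'
from h import *
D=load("a"); T,S=D["top"][1],D["scene"][1]
pp=T.onz((319.7,201.5),.156); print("pl0",pp)
def red(im): 
    r=im[:,:,0]-im[:,:,1:].mean(2); return np.repeat(r[:,:,None],3,2)
def hand(v,t,tilt=0.):
    L=[]
    for s in(-1,1):
        b=box(v,v[2],(-.0075,.0075),sorted((s*(.028-t),s*.028)),v[3]-.03,v[3]+.03); L.append((1,b))
    return L
R={}
for ks in(["top"],["scene"],["top","scene"]):
    rois={k:roi_of(D[k][1],cyl([pp[0],pp[1]],.04,.12,.19),2) for k in ks}
    for t in(.010,):
      def f(u):
        v=[u[0],u[1],u[2],u[3] if len(ks)==2 else .156]
        return sum(fit_res(D[k][1],red(D[k][0]),hand(v,abs(u[-1])),rois[k],2,blur=.9)[0] for k in ks)
      x0=[pp[0],pp[1],.35,.156,.01]
      b=min((nm(f,[pp[0],pp[1],a,.156,.01],(.004,.004,.1,.005,.002)) for a in(.1,.35,.6)),key=lambda r:r[1])
      print("pliers",ks,b[0].round(4),round(b[1],2)); R[tuple(ks)]=b[0]
# overlay
o=[]
for k in("top","scene"):
    im,c=D[k]; u=R[(k,)]; x0,y0,x1,y1=roi_of(c,cyl([pp[0],pp[1]],.06,0,.19),0); s=8
    g=cv2.resize(im[y0:y1,x0:x1].astype(np.uint8)[:,:,::-1],None,fx=s,fy=s,interpolation=cv2.INTER_CUBIC)
    for lab,P in hand([u[0],u[1],u[2],.156],abs(u[-1])):
        q=((c.proj(P)-[x0,y0]+.5)*s).astype(np.int32); cv2.polylines(g,[cv2.convexHull(q)],True,(0,255,0),1)
    o.append(cv2.resize(g,(int(g.shape[1]*500/g.shape[0]),500)))
cv2.imwrite("pics/p.png",np.hstack(o)[:, :800]); print(np.hstack(o).shape)
E
python3 m3.py
```

```text
pl0 [0.55965626 0.02705159 0.156     ]
pliers ['top'] [0.5626 0.0276 0.3879 0.161  0.0041] 913.33
pliers ['scene'] [0.5496 0.0359 0.4244 0.1701 0.    ] 123.16
pliers ['top', 'scene'] [0.5578 0.0271 0.4269 0.1781 0.0046] 1042.51
(500, 713, 3)
```

View pics/p.png

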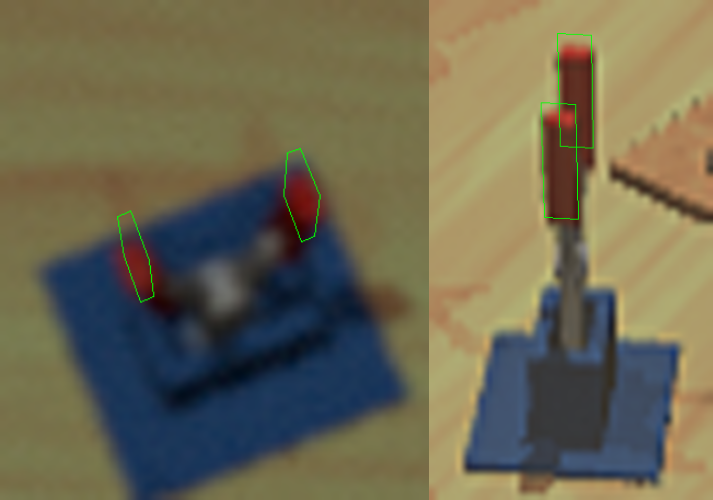

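```bash
cat > m4.py <<'E'
from h import *
D=load("a")
def red(im): 
    r=im[:,:,0]-im[:,:,1:].mean(2); return np.repeat(r[:,:,None],3,2)
def hand(x,y,yaw,z,t=.01):
    L=[]
    for s in(-1,1):
        ys=sorted((s*(.028-t),s*.028)); L+=[(1,box((x,y),yaw,(-.0075,.0075),ys,z-.03,z+.03))]
        L+=[(2,box((x,y),yaw,(-.0075,.0075),ys,z+.03,z+.03))]
    # draw far-to-near for scene (camera at -y): +y handle first
    return L[2:]+L[:2]
ROI={"top":[303,188,338,213],"scene":[295,158,320,203]}
if __name__=="__main__":
    R={}
    for ks in(["top"],["scene"],["top","scene"]):
        two=len(ks)==2
        f=lambda u:sum(fit_res(D[k][1],red(D[k][0]),hand(u[0],u[1],u[2],u[3] if two else .156),ROI[k],3,blur=.9)[0] for k in ks)
        b=min((nm(f,[.558,.028,a,.156][:4 if two else 3],(.005,.005,.15,.006)[:4 if two else 3]) for a in(.15,.35,.5)),key=lambda r:r[1])
        print(ks,b[0].round(4),round(b[1],2)); R[ks[0]]=b[0]
        b=[b]
    for k in("top","scene"):
        im,c=D[k]; print(k,"proj of cap centres", [c.proj(P).mean(0).round(1).tolist() for l,P in hand(*R[k][:3],.156) if l==2])
    o=[]
    for k in("top","scene"):
        im,c=D[k]; u=R[k]; x0,y0,x1,y1=ROI[k]; s=12
        g=cv2.resize(im[y0:y1,x0:x1].astype(np.uint8)[:,:,::-1],None,fx=s,fy=s,interpolation=cv2.INTER_CUBIC)
        for lab,P in hand(*u[:3],.156):
            q=((c.proj(P)-[x0,y0]+.5)*s).astype(np.int32); cv2.polylines(g,[cv2.convexHull(q)],True,(0,255,0),1)
        o.append(cv2.resize(g,(int(g.shape[1]*450/g.shape[0]),450)))
    cv2.imwrite("pics/p2.png",np.hstack(o)[:,:800])
E
python3 m4.py
python3 - <<'E'
from h import *
# same-camera consistency: stand foot corners
E
```

```text
['top'] [ 0.5668  0.0262 -0.1104] 816.39
['scene'] [0.558  0.025  0.4451] 142.52
['top', 'scene'] [0.5524 0.0272 0.404  0.155 ] 960.38
top proj of cap centres [[310.9, 205.4], [328.1, 198.7]]
scene proj of cap centres [[309.6, 167.7], [308.1, 176.0]]
```

```bash
sed -i 's|r=im\[:,:,0\]-im\[:,:,1:\].mean(2);|r=np.clip(im[:,:,0]-im[:,:,1:].max(2)-14,0,None);|' m4.py; python3 m4.py
```

```text
['top'] [0.5532 0.0264 0.4147] 42.81
['scene'] [0.5579 0.025  0.4398] 66.57
['top', 'scene'] [0.5554 0.0269 0.4152 0.1538] 117.06
top proj of cap centres [[311.1, 204.3], [328.2, 197.4]]
scene proj of cap centres [[309.7, 167.7], [308.0, 176.0]]
```

View pics/p2.png

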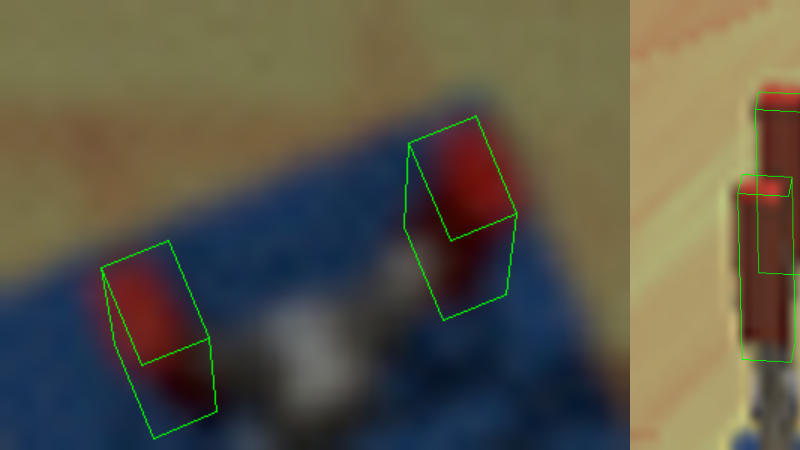

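The overlay shows the handle caps at about (310.2, 204.8) and (329.1, 196.9) in the top picture. They agree with the fit, which puts the pliers at about (.5555, .026) with yaw 0.42 and a triangulated height of 0.154 (text says 0.156).

```bash
cat > plan.py <<'E'
import numpy as np
from scipy.spatial.transform import Rotation as Ro
def R_of(q): return Ro.from_quat([q[1],q[2],q[3],q[0]])
def down(phi): return Ro.from_matrix(np.array([[np.cos(phi),np.sin(phi),0],[np.sin(phi),-np.cos(phi),0],[0,0,-1]]))
def plan(target,phi,n=None,w=.094,step=.045,tstep=8.0,dec=4,show=True):
    from plant import sense
    s=sense(); p=np.array(s["eef_pos"]);R=R_of(s["eef_rot"]); t=np.array(target)
    if phi is None: x=R.as_matrix()[:,0]; phi=np.arctan2(x[1],x[0])
    rv=(R.inv()*down(phi)).as_rotvec(); d=t-p
    if n is None: n=int(max(np.ceil(np.linalg.norm(d)/step),np.ceil(np.degrees(np.linalg.norm(rv))/tstep),1))
    rows=[]
    for i in range(n):
        Ri=R*Ro.from_rotvec(rv*i/n); rows.append([w,*np.round(Ri.inv().apply(d/n),dec),*np.round(np.degrees(rv/n),1)])
    print("pos",p.round(4),"t",round(s["time"],2),"F",np.round(s["force"],2),"w",round(s["grip_width"],4),"n",n)
    for r in rows: print(",".join(f"{v:g}" for v in r))
E
python3 -c "
from plan import *; plan([.5555,.0265,.23],np.pi/2+.42)"
```

```text
pos [0.2185 0.5319 0.2275] t 1.2 F [-0.27 -0.34  0.55] w 0.0937 n 14
0.094,-0.0242,0.036,-0.0002,0,-0,-3.3
0.094,-0.0263,0.0345,-0.0002,0,-0,-3.3
0.094,-0.0282,0.0329,-0.0002,0,-0,-3.3
0.094,-0.0301,0.0313,-0.0002,0,-0,-3.3
0.094,-0.0319,0.0295,-0.0002,0,-0,-3.3
0.094,-0.0335,0.0276,-0.0002,0,-0,-3.3
0.094,-0.035,0.0256,-0.0002,0,-0,-3.3
0.094,-0.0365,0.0235,-0.0002,0,-0,-3.3
0.094,-0.0378,0.0214,-0.0002,0,-0,-3.3
0.094,-0.0389,0.0192,-0.0002,0,-0,-3.3
0.094,-0.04,0.0169,-0.0002,0,-0,-3.3
0.094,-0.0409,0.0145,-0.0002,0,-0,-3.3
0.094,-0.0417,0.0121,-0.0002,0,-0,-3.3
0.094,-0.0423,0.0097,-0.0002,0,-0,-3.3
```

Emit:
drive_tool(deltas=[0.094,-0.024,0.036,0,0,0,-3.3,0.094,-0.026,0.0345,0,0,0,-3.3,0.094,-0.028,0.033,0,0,0,-3.3,0.094,-0.03,0.031,0,0,0,-3.3,0.094,-0.032,0.0295,0,0,0,-3.3,0.094,-0.0335,0.0275,0,0,0,-3.3,0.094,-0.035,0.0255,0,0,0,-3.3,0.094,-0.0365,0.0235,0,0,0,-3.3,0.094,-0.038,0.0215,0,0,0,-3.3,0.094,-0.039,0.019,0,0,0,-3.3])

```text
time: 2.2
eef_pos: [0.4699, 0.1672, 0.2274]
eef_rot: [-0.0, 0.625, 0.781, 0.003]
force: [0.6, -0.0, 0.9]
grip_width: 0.0942
```

```bash
python3 -c "
from plan import *; plan([.5555,.0265,.225],np.pi/2+.42)"
```

```text
pos [0.4699 0.1672 0.2274] t 2.2 F [ 0.64 -0.04  0.87] w 0.0942 n 4
0.094,-0.039,0.0131,0.0005,0.1,-0.1,-2.8
0.094,-0.0396,0.0112,0.0005,0.1,-0.1,-2.8
0.094,-0.0401,0.0092,0.0005,0.1,-0.1,-2.8
0.094,-0.0405,0.0072,0.0006,0.1,-0.1,-2.8
```

Emit:
drive_tool(deltas=[0.094,-0.039,0.013,0.0005,0.1,-0.1,-2.8,0.094,-0.0396,0.011,0.0005,0.1,-0.1,-2.8,0.094,-0.04,0.009,0.0005,0.1,-0.1,-2.8,0.094,-0.0405,0.007,0.0005,0.1,-0.1,-2.8,0.094,0,0,0,0,0,0])

```text
time: 2.7
eef_pos: [0.5613, 0.0153, 0.2257]
eef_rot: [0.003, 0.544, 0.839, -0.001]
force: [-0.5, 0.3, -0.4]
grip_width: 0.0938
```

Run:
```python
from plan import *; plan([.5555,.0265,.159],np.pi/2+.42,n=3)
from h import *
grab("b",1)
D=load("b");o=[]
for k,r in(("top",(285,175,355,235)),("scene",(275,140,345,230))):
    im=D[k][0][r[1]:r[3],r[0]:r[2]].astype(np.uint8)[:,:,::-1]; g=cv2.resize(im,None,fx=500/im.shape[0],fy=500/im.shape[0],interpolation=cv2.INTER_CUBIC);o.append(g)
o=np.hstack(o);print(o.shape);cv2.imwrite("pics/b.png",cv2.resize(o,None,fx=.8,fy=.8))
```

```text
pos [0.5613 0.0153 0.2257] t 2.7 F [-0.5   0.33 -0.35] w 0.0938 n 3
0.094,0.0043,-0.0003,0.0222,0,0.1,-0
0.094,0.0043,-0.0003,0.0222,0,0.1,-0
0.094,0.0042,-0.0002,0.0222,0,0.1,-0
(500, 972, 3)
```

View pics/b.png

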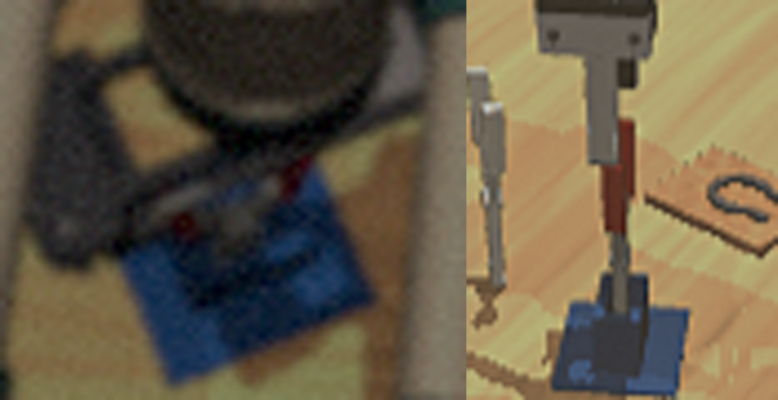

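The picture shows the near finger at about (602,110) in the scene half, in line with the handles at (618,170). The TCP went about 12 mm too far along the jaw axis, so I'll correct that slowly before descending.

Emit:
drive_tool(deltas=[0.094,0.0065,-0.0005,0,0,0.2,0,0.094,0.0055,-0.0005,0,0,0.1,0,0.094,0,0,0,0,0,0,0.094,0,0,0.01,0,0,0])

```text
time: 3.2
eef_pos: [0.5503, 0.0349, 0.2171]
eef_rot: [-0.001, 0.542, 0.84, 0.002]
force: [1.3, -0.0, 0.1]
grip_width: 0.0941
```

Run:
```python
from plan import *; plan([.5555,.0265,.159],np.pi/2+.42,n=4)
```

```text
pos [0.5503 0.0349 0.2171] t 3.2 F [ 1.26 -0.01  0.06] w 0.0941 n 4
0.094,-0.0025,0.0003,0.0145,0,-0.1,0.1
0.094,-0.0025,0.0003,0.0145,0,-0.1,0.1
0.094,-0.0025,0.0003,0.0145,0,-0.1,0.1
0.094,-0.0025,0.0003,0.0145,0,-0.1,0.1
```

Emit:
drive_tool(deltas=[0.094,-0.005,0.0005,0.008,0,0,0,0.094,-0.003,0,0.01,0,0,0,0.094,0,0,0,0,0,0,0.094,0,0,0,0,0,0])

```text
time: 3.6
eef_pos: [0.5524, 0.0287, 0.1951]
eef_rot: [-0.003, 0.541, 0.841, 0.001]
force: [0.0, 0.2, 0.2]
grip_width: 0.094
```

Run:
```python
from plan import *; plan([.5555,.0265,.159],np.pi/2+.42,n=3)
from plant import sense
print(sense()["dq"].round(3))
```

```text
pos [0.5524 0.0287 0.1951] t 3.6 F [0.01 0.19 0.2 ] w 0.094 n 3
0.094,-0.0012,0.0006,0.012,-0,-0.1,0.1
0.094,-0.0011,0.0006,0.012,-0,-0.1,0.1
0.094,-0.0011,0.0006,0.012,-0,-0.1,0.1
[-0.004  0.011  0.019 -0.003 -0.008 -0.002]
```

Emit:
drive_tool(deltas=[0.094,-0.001,0.0006,0.011,0,0,0,0.094,-0.001,0.0006,0.011,0,0,0,0.094,-0.001,0.0006,0.01,0,0,0,0.094,0,0,0,0,0,0,0.094,0,0,0,0,0,0])

```text
time: 4.1
eef_pos: [0.5555, 0.0262, 0.1596]
eef_rot: [-0.003, 0.541, 0.841, 0.001]
force: [0.7, 0.2, 0.8]
grip_width: 0.0942
```

Run:
```python
from plan import *; plan([.5555,.0265,.159],np.pi/2+.42,n=1)
```

```text
pos [0.5555 0.0262 0.1596] t 4.1 F [0.7  0.25 0.75] w 0.0942 n 1
0.094,0.0003,0.0002,0.0006,-0.1,-0.4,0.4
```

Emit:
drive_tool(deltas=[0.07,0,0,0,0,0,0.3,0.06,0,0,0,0,0,0,0.056,0,0,0,0,0,0,0.0543,0,0,0,0,0,0,0.0543,0,0,0,0,0,0,0.0543,0,0,0,0,0,0,0.0543,0,0,0,0,0,0], force=15)

```text
time: 4.8
eef_pos: [0.556, 0.0273, 0.1616]
eef_rot: [-0.003, 0.544, 0.839, 0.003]
force: [-1.9, 1.9, 1.0]
grip_width: 0.054
```

Run:
```python
from plan import *; plan([.5555,.0265,.159],np.pi/2+.42,n=1)
from plant import sense
s=sense(); print(s["ft_torque"],s["eef_rot"])
```

```text
pos [0.556  0.0273 0.1616] t 4.8 F [-1.92  1.88  0.98] w 0.054 n 1
0.094,-0.0006,-0.0008,0.0026,0.1,-0.4,0
[ 0.25492404  0.16824502 -0.03773452] [-0.00278975  0.54388914  0.83914843  0.00259384]
```

```bash
echo "well grasp TCP (.556,.0273,.1616) nose .1536 below; phi pi/2+.42, w .054" > notes
python3 - <<'E'
from plan import *; plan([.556,.027,.232],np.pi/2+.42,n=4,w=.0543)
E
```

```text
pos [0.556  0.0273 0.1616] t 4.8 F [-1.92  1.88  0.98] w 0.054 n 4
0.0543,0.0001,-0,-0.0176,0,-0.1,0
0.0543,0,-0,-0.0176,0,-0.1,0
0.0543,-0,-0,-0.0176,0,-0.1,0
0.0543,-0,-0,-0.0176,0,-0.1,0
```

Emit:
drive_tool(deltas=[0.0543,0,0,-0.008,0,0,0,0.0543,0,0,-0.012,0,0,0,0.0543,0,0,-0.012,0,0,0,0.0543,0,0,-0.012,0,0,0,0.0543,0,0,-0.012,0,0,0,0.0543,0,0,-0.01,0,0,0,0.0543,0,0,0,0,0,0,0.0543,0,0,0,0,0,0])

```text
time: 5.6
eef_pos: [0.5567, 0.0258, 0.2342]
eef_rot: [-0.001, 0.544, 0.839, 0.002]
force: [-0.0, 0.2, -2.6]
grip_width: 0.0545
```

Run:
```python
from plan import *; plan([.576,.2289,.215],np.pi/2-.13,w=.0543)
```

```text
pos [0.5567 0.0258 0.2342] t 5.6 F [-0.04  0.2  -2.59] w 0.0545 n 5
0.0543,0.0355,0.0201,0.004,0,-0.1,6.3
0.0543,0.0375,0.0161,0.004,0,-0.1,6.3
0.0543,0.039,0.0119,0.004,0,-0.1,6.3
0.0543,0.0401,0.0075,0.0039,0,-0.1,6.3
0.0543,0.0407,0.003,0.0039,0,-0.1,6.3
```

Emit:
drive_tool(deltas=[0.0543,0.0215,0.013,0,0,0,3.9,0.0543,0.0225,0.0115,0.001,0,0,3.9,0.0543,0.0235,0.01,0.002,0,0,3.9,0.0543,0.024,0.0085,0.003,0,0,3.9,0.0543,0.0245,0.0065,0.003,0,0,3.9,0.0543,0.025,0.005,0.003,0,0,3.9,0.0543,0.0225,0.003,0.003,0,0,3.9,0.0543,0.018,0.001,0.002,0,0,3.9,0.0543,0,0,0,0,0,0,0.0543,0,0,0,0,0,0])

```text
time: 6.6
eef_pos: [0.5788, 0.2226, 0.2102]
eef_rot: [-0.004, 0.757, 0.653, -0.004]
force: [0.2, 0.3, -1.9]
grip_width: 0.0544
```

Run:
```python
from plan import *; plan([.576,.2289,.190],np.pi/2-.13,n=3,w=.0543)
```

```text
pos [0.5788 0.2226 0.2102] t 6.6 F [ 0.15  0.3  -1.93] w 0.0544 n 3
0.0543,0.002,-0.0011,0.0067,-0.2,0,-0.3
0.0543,0.002,-0.0012,0.0067,-0.2,0,-0.3
0.0543,0.002,-0.0012,0.0067,-0.2,0,-0.3
```

Emit:
drive_tool(deltas=[0.0543,0.002,-0.001,0.006,-0.2,0,-0.3,0.0543,0.002,-0.001,0.006,-0.2,0,-0.3,0.0543,0.001,-0.001,0.006,0,0,0,0.0543,0,0,0,0,0,0,0.0543,0,0,0,0,0,0])

```text
time: 7.1
eef_pos: [0.5753, 0.2247, 0.1901]
eef_rot: [-0.001, 0.754, 0.657, -0.003]
force: [0.6, -0.7, -1.7]
grip_width: 0.0545
```

Run:
```python
from plan import *; plan([.576,.2289,.185],np.pi/2-.13,n=1,w=.0543)
from h import *
grab("c",3)
D=load("c");o=[]
for k,r in(("top",(215,165,285,235)),("scene",(305,130,365,200))):
    im=D[k][0][r[1]:r[3],r[0]:r[2]].astype(np.uint8)[:,:,::-1]; g=cv2.resize(im,None,fx=420/im.shape[0],fy=420/im.shape[0],interpolation=cv2.INTER_CUBIC);o.append(g)
o=np.hstack(o);cv2.imwrite("pics/c.png",o)
plan([.576,.2289,.185],np.pi/2-.13,n=1,w=.0543)
```

```text
pos [0.5753 0.2247 0.1901] t 7.1 F [ 0.64 -0.71 -1.71] w 0.0545 n 1
0.0543,0.0043,0.0001,0.005,-0.4,0.2,-0.4
pos [0.5756 0.2251 0.1905] t 7.4 F [-0.21  0.2  -1.55] w 0.0543 n 1
0.0543,0.0038,-0.0001,0.0055,-0.3,0.2,-0.3
```

View pics/c.png

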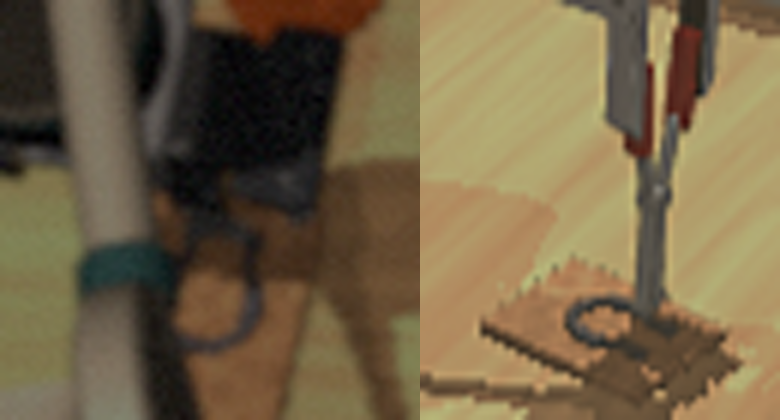

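The scene half shows the nose tip at about (650,315) in the crop, just above the gap side of the ring (ring centre about (600,322)). In the top half the forearm covers the lugs. I'll compare the projected nose with the seen one.

```bash
cat > m5.py <<'E'
from h import *
D=load("c"); im,c=D["scene"]; A=load("a")["scene"][0]
tcp=np.array([.5754,.2249,.1902]); yaw=-.14
def parts(dx,dy,dz=0):
    p=tcp[:2]+[dx,dy]; zn=tcp[2]-.1536+dz
    return p,zn
pn=tcp.copy(); pn[2]-=.1536
print("nose proj",c.proj(pn)," mid z+.03",c.proj(pn+[0,0,.03]))
g=np.abs(im-A).sum(2)
for r in range(164,188,2): print(r,(im[r,334:352].sum(1)/3).astype(int))
d=im.mean(2)
# vertical lower blades: darkness contrast subpixel centre, rows 166-178
bg=A.mean(2)
for r in range(158,182,3):
    w=np.clip(bg[r,334:352]-d[r,334:352],0,None); print(r,(w*np.arange(334,352)).sum()/w.sum(),w.sum()/w.max())
for z in(.005,.02,.035,.05): print(z,c.proj([*pn[:2],pn[2]+z]))
for xy in((.541,.2353),(.5434,.2311)): print("ring centre, gap proj",c.proj([[*xy,.0145],[xy[0]+.032*np.cos(yaw),xy[1]+.032*np.sin(yaw),.0145]]))
E
python3 m5.py
```

```text
nose proj [[343.41430018 182.10721037]]  mid z+.03 [[343.69505499 174.94192116]]
164 [151 153 154 154 153 155 160  92  75  76  77  67 119 152 147 145 147 148]
166 [154 153 152 152 152 153 157 119  79  84  72  75 153 147 147 148 147 147]
168 [152 152 152 151 150 149 155  98  80  84  70  79 154 150 148 148 149 150]
170 [152 151 149 148 147 148 158  91  82  83  72  90 155 150 148 149 151 152]
172 [150 149 148 148 148 151 158  82  83  80  78  90 155 150 149 152 150 146]
174 [133 124 150 150 150 151 144  76  84  81  78  87 155 153 150 145 145 147]
176 [132 125 127 120 138 148 142  76  84  74  78 107 156 149 146 147 149 150]
178 [138 140 130 129 141 141 109  79  86  73  80  79 143 151 150 150 148 152]
180 [ 50  48  50  56  66  73  86  85  83  73  73 104 114 144 150 154 157 158]
182 [123 131 130 108 113 116  59  61  71  63  70  95  97  90 123 122 127 134]
184 [127 126 119 117 125 135  75  75  64  53  50  55  56  54  64  69  92  84]
186 [76 61 86 87 59 62 69 74 74 74 73 69 60 73 77 74 72 72]
158 343.4636877270949 5.109293
161 343.3477555405686 4.269991
164 343.2936348429074 4.8221555
167 343.2401148464314 4.041438
170 343.0279058034337 4.227216
173 342.9884921380529 4.626567
176 342.79760144407254 4.398077
179 342.7201039706481 4.8183026
0.005 [[343.46062365 180.92496498]]
0.02 [[343.60071512 177.34961792]]
0.035 [[343.74251204 173.73074502]]
0.05 [[343.88604575 170.06754658]]
ring centre, gap proj [[336.03191826 183.08544703]
 [343.30762456 186.22601358]]
ring centre, gap proj [[336.06548152 183.8506011 ]
 [343.3603654  187.00759028]]
```

Run:
```python
from plan import *; plan([.577,.2275,.178],np.pi/2-.14,n=2,w=.0543)
from plant import sense
```

```text
pos [0.5756 0.2251 0.1905] t 7.4 F [-0.21  0.2  -1.55] w 0.0543 n 2
0.0543,0.0013,0.0006,0.0062,-0.2,0.1,0.1
0.0543,0.0013,0.0005,0.0062,-0.2,0.1,0.1
```

Emit:
drive_tool(deltas=[0.0543,0.0013,0.0005,0.006,-0.2,0.1,0,0.0543,0.0013,0.0005,0.006,-0.2,0,0,0.0543,0,0,0,0,0,0,0.0543,0,0,0,0,0,0])

```text
time: 7.8
eef_pos: [0.577, 0.2279, 0.1774]
eef_rot: [0.001, 0.753, 0.658, 0.001]
force: [-0.0, 0.9, -1.1]
grip_width: 0.0545
```

Run:
```python
from plan import *; plan([.577,.2275,.170],np.pi/2-.14,n=3,w=.0543)
```

```text
pos [0.577  0.2279 0.1774] t 7.8 F [-0.    0.94 -1.09] w 0.0545 n 3
0.0543,-0.0001,-0,0.0025,0,0,0.1
0.0543,-0.0001,0,0.0025,0,0,0.1
0.0543,-0.0001,0,0.0025,0,0,0.1
```

Emit:
drive_tool(deltas=[0.0543,0,0,0.0025,0,0,0,0.0543,0,0,0.002,0,0,0,0.0543,0,0,0.002,0,0,0,0.0543,0,0,0.001,0,0,0,0.0543,0,0,0,0,0,0])

```text
time: 8.3
eef_pos: [0.5771, 0.2279, 0.1692]
eef_rot: [0.001, 0.753, 0.658, 0.0]
force: [0.7, -0.2, -2.9]
grip_width: 0.0543
```

Emit:
drive_tool(deltas=[0.0543,0,0,0.001,0,0,0,0.0543,0,0,0.001,0,0,0])

```text
time: 8.5
eef_pos: [0.5773, 0.2279, 0.1673]
eef_rot: [0.001, 0.753, 0.658, 0.001]
force: [-0.1, -0.5, -1.8]
grip_width: 0.0544
```

Emit:
drive_tool(deltas=[0.0543,0,0,0.001,0,0,0,0.0543,0,0,0.001,0,0,0])

```text
time: 8.7
eef_pos: [0.5773, 0.2279, 0.1652]
eef_rot: [0.001, 0.753, 0.658, 0.001]
force: [-0.0, 0.1, -1.1]
grip_width: 0.0546
```

Emit:
drive_tool(deltas=[0.0543,0,0,0.0006,0,0,0,0.0543,0,0,0.0006,0,0,0])

```text
time: 8.9
eef_pos: [0.5779, 0.2279, 0.1647]
eef_rot: [0.002, 0.753, 0.658, 0.001]
force: [0.6, -1.6, 2.2]
grip_width: 0.0544
```

Contact came at 0.1647, where the shoulders should meet the lug tops (0.1641), and not at 0.168 as it would on top of a lug. So the nose is in the gap. Now I'll squeeze step by step and follow down.

Emit:
drive_tool(deltas=[0.05,0,0,0.0002,0,0,0,0.046,0,0,0.0003,0,0,0,0.046,0,0,0.0003,0,0,0], force=34)

```text
time: 9.2
eef_pos: [0.5786, 0.2278, 0.1652]
eef_rot: [0.002, 0.753, 0.658, 0.002]
force: [-0.5, 0.3, 1.6]
grip_width: 0.0464
```

Emit:
drive_tool(deltas=[0.042,0,0,0.0005,0,0,0,0.039,0,0,0.0005,0,0,0])

```text
time: 9.4
eef_pos: [0.5791, 0.2276, 0.1654]
eef_rot: [0.003, 0.753, 0.658, 0.003]
force: [-1.4, 1.0, 3.8]
grip_width: 0.0398
```

Run:
```python
from plan import *; plan([.5775,.2279,.1640],np.pi/2-.14,n=1,w=.036)
```

```text
pos [0.5791 0.2276 0.1654] t 9.4 F [-1.43  1.01  3.76] w 0.0398 n 1
0.036,0.0001,-0.0016,0.0014,0.5,-0,0.3
```

Emit:
drive_tool(deltas=[0.036,0,-0.001,0.001,0.5,0,0.2,0.033,0,-0.0005,0.001,0.1,0,0])

```text
time: 9.6
eef_pos: [0.5793, 0.2268, 0.1655]
eef_rot: [0.001, 0.754, 0.656, 0.001]
force: [-0.0, -3.5, 6.7]
grip_width: 0.0342
```

Emit:
drive_tool(deltas=[0.03,0,0,0.001,0.1,0,0,0.027,0,0,0.0008,0,0,0])

```text
time: 9.8
eef_pos: [0.5806, 0.2254, 0.1655]
eef_rot: [0.003, 0.754, 0.656, 0.001]
force: [-0.2, -2.0, 5.1]
grip_width: 0.0281
```

Emit:
drive_tool(deltas=[0.022,0,0,0.0005,0.2,0,0,0.022,0,0,0.0003,0.1,0,0,0.022,0,0,0,0,0,0])

```text
time: 10.1
eef_pos: [0.5812, 0.225, 0.1654]
eef_rot: [0.001, 0.755, 0.656, -0.001]
force: [-0.3, -0.7, 4.3]
grip_width: 0.028
```

Run:
```python
from plan import *; plan([.5775,.2279,.1640],np.pi/2-.14,n=1,w=.022)
from h import *
grab("d",3)
D=load("d");o=[]
for k,r in(("scene",(310,140,360,200)),):
    im=D[k][0][r[1]:r[3],r[0]:r[2]].astype(np.uint8)[:,:,::-1]; g=cv2.resize(im,None,fx=10,fy=10,interpolation=cv2.INTER_CUBIC);o.append(g)
cv2.imwrite("pics/d.png",np.hstack(o))
```

```text
pos [0.5812 0.225  0.1654] t 10.1 F [-0.29 -0.69  4.3 ] w 0.028 n 1
0.022,0.0024,-0.0041,0.0014,0,0.2,0.1
```

View pics/d.png

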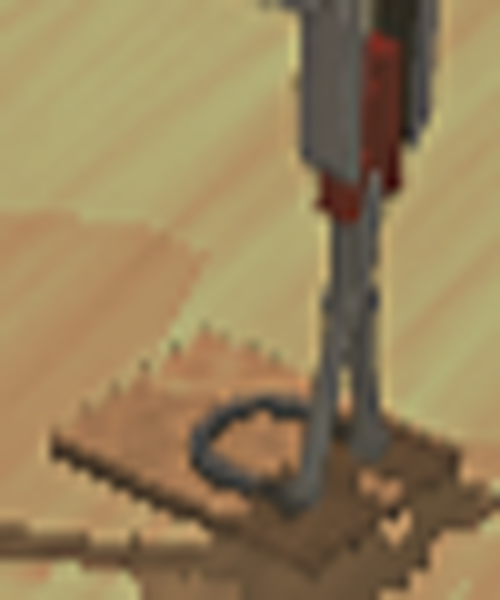

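The picture shows the blades spread onto the ring ends at about (300,490) and (370,440), with the width at the stop (28 mm). I'll lift and check that the ring clings.

Emit:
drive_tool(deltas=[0.022,0,0,-0.002,0,0,0,0.022,0,0,-0.004,0,0,0,0.022,0,0,-0.008,0,0,0,0.022,0,0,-0.01,0,0,0,0.022,0,0,-0.012,0,0,0,0.022,0,0,-0.012,0,0,0,0.022,0,0,-0.01,0,0,0,0.022,0,0,0,0,0,0,0.022,0,0,0,0,0,0])

```text
time: 11.3
eef_pos: [0.5798, 0.2264, 0.2258]
eef_rot: [-0.001, 0.754, 0.656, -0.002]
force: [0.2, 0.3, -2.6]
grip_width: 0.0279
```

Run:
```python
from plan import *; plan([.5775,.2279,.24],np.pi/2-.14,n=1,w=.022)
from h import *
grab("e",3)
D=load("e");o=[]
for k,r in(("scene",(310,130,370,200)),("top",(215,165,285,235))):
    im=D[k][0][r[1]:r[3],r[0]:r[2]].astype(np.uint8)[:,:,::-1]; g=cv2.resize(im,None,fx=420/im.shape[0],fy=420/im.shape[0],interpolation=cv2.INTER_CUBIC);o.append(g)
cv2.imwrite("pics/e.png",np.hstack(o))
```

```text
pos [0.5798 0.2264 0.2258] t 11.3 F [ 0.21  0.3  -2.56] w 0.0279 n 1
0.022,0.0011,-0.0026,-0.0142,-0.2,0.1,0.1
```

View pics/e.png

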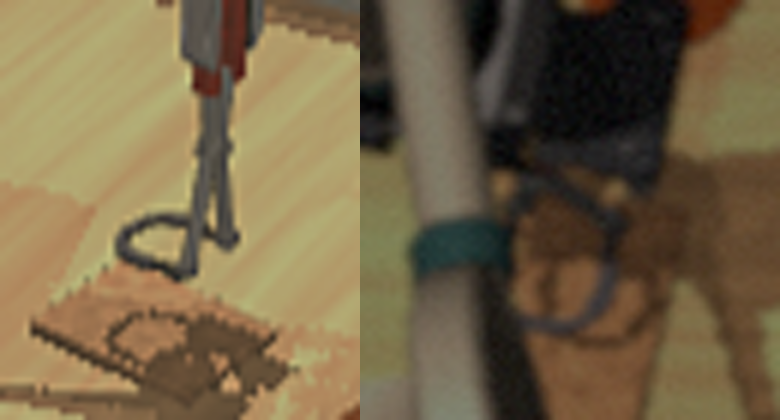

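The ring clings to the blades and hangs level, at about (150,245) in the scene half. Now I'll go up and across to hover over the hub.

Run:
```python
from plan import *; plan([.530,-.2735,.285],np.pi/2-.75,n=18,w=.022)
```

```text
pos [0.5794 0.2263 0.2247] t 11.6 F [-0.82  0.54 -1.13] w 0.0282 n 18
0.022,-0.0279,0.0011,-0.0033,-0,0,1.9
0.022,-0.0278,0.002,-0.0033,-0,0,1.9
0.022,-0.0277,0.003,-0.0033,-0,0,1.9
0.022,-0.0276,0.0039,-0.0033,-0,0,1.9
0.022,-0.0275,0.0049,-0.0033,-0,0,1.9
0.022,-0.0273,0.0058,-0.0033,-0,0,1.9
0.022,-0.0271,0.0067,-0.0033,-0,0,1.9
0.022,-0.0268,0.0076,-0.0033,-0,0,1.9
0.022,-0.0266,0.0085,-0.0033,-0,0,1.9
0.022,-0.0263,0.0094,-0.0033,-0,0,1.9
0.022,-0.0259,0.0103,-0.0033,-0,0,1.9
0.022,-0.0256,0.0112,-0.0033,-0,0,1.9
0.022,-0.0252,0.0121,-0.0033,-0,0,1.9
0.022,-0.0247,0.0129,-0.0033,-0,0,1.9
0.022,-0.0243,0.0138,-0.0033,-0,0,1.9
0.022,-0.0238,0.0146,-0.0033,-0,0,1.9
0.022,-0.0233,0.0154,-0.0033,-0,0,1.9
0.022,-0.0228,0.0162,-0.0034,-0,0,1.9
```

Start with a climb and a soft ramp.

Emit:
drive_tool(deltas=[0.022,-0.008,0,-0.012,0,0,0,0.022,-0.016,0.001,-0.014,0,0,1.9,0.022,-0.024,0.002,-0.014,0,0,1.9,0.022,-0.028,0.003,-0.01,0,0,1.9,0.022,-0.028,0.004,-0.004,0,0,1.9,0.022,-0.028,0.005,0,0,0,1.9,0.022,-0.028,0.006,0,0,0,1.9,0.022,-0.027,0.007,0,0,0,1.9,0.022,-0.027,0.008,0,0,0,1.9,0.022,-0.027,0.009,0,0,0,1.9])

```text
time: 12.6
eef_pos: [0.5534, -0.0348, 0.2937]
eef_rot: [0.005, 0.849, 0.528, -0.0]
force: [0.5, 1.0, -1.5]
grip_width: 0.0282
```

Run:
```python
from plan import *; plan([.530,-.2735,.285],np.pi/2-.75,n=9,w=.022)
```

```text
pos [ 0.5534 -0.0348  0.2937] t 12.6 F [ 0.49  1.01 -1.46] w 0.0282 n 9
0.022,-0.0249,0.0094,0.0012,0.1,0,1.9
0.022,-0.0246,0.0102,0.0011,0.1,0,1.9
0.022,-0.0243,0.011,0.0011,0.1,0,1.9
0.022,-0.0239,0.0118,0.0011,0.1,0,1.9
0.022,-0.0235,0.0126,0.0011,0.1,0,1.9
0.022,-0.0231,0.0133,0.0011,0.1,0,1.9
0.022,-0.0226,0.014,0.001,0.1,0,1.9
0.022,-0.0222,0.0148,0.001,0.1,0,1.9
0.022,-0.0217,0.0155,0.001,0.1,0,1.9
```

Emit:
drive_tool(deltas=[0.022,-0.025,0.0095,0.001,0.1,0,1.9,0.022,-0.0245,0.01,0.001,0.1,0,1.9,0.022,-0.024,0.011,0.001,0.1,0,1.9,0.022,-0.024,0.012,0.001,0.1,0,1.9,0.022,-0.0235,0.0125,0.001,0,0,1.9,0.022,-0.023,0.013,0.001,0,0,1.9,0.022,-0.02,0.012,0.001,0,0,1.9,0.022,-0.014,0.008,0,0,0,1.5,0.022,-0.008,0.004,0,0,0,0,0.022,0,0,0,0,0,0])

```text
time: 13.6
eef_pos: [0.5171, -0.2649, 0.3035]
eef_rot: [0.01, 0.918, 0.397, 0.001]
force: [-0.6, -0.2, -1.5]
grip_width: 0.0279
```

Run:
```python
from plan import *; plan([.530,-.2735,.285],np.pi/2-.75,n=2,w=.022)
```

```text
pos [ 0.5171 -0.2649  0.3035] t 13.6 F [-0.6  -0.23 -1.45] w 0.0279 n 2
0.022,0.0014,0.0074,0.0094,0.6,0.2,-0.1
0.022,0.0013,0.0075,0.0093,0.6,0.2,-0.1
```

Emit:
drive_tool(deltas=[0.022,0.0013,0.0075,0.009,0.6,0.2,0,0.022,0.0013,0.0065,0.009,0.6,0.2,0,0.022,0,0,0,0,0,0,0.022,0,0,0,0,0,0])

```text
time: 14.0
eef_pos: [0.5305, -0.2717, 0.2849]
eef_rot: [-0.002, 0.918, 0.397, 0.0]
force: [-0.3, -0.5, -3.2]
grip_width: 0.0279
```

Run:
```python
from plan import *; plan([.530,-.2735,.285],np.pi/2-.75,n=1,w=.022)
from h import *
grab("f",4)
plan([.530,-.2735,.285],np.pi/2-.75,n=1,w=.022)
D=load("f");o=[]
for k,(u,v) in(("scene",(243,255)),("top",(420,225))):
    im=D[k][0][v-42:v+42,u-40:u+40].astype(np.uint8)[:,:,::-1]; g=cv2.resize(im,None,fx=5,fy=5,interpolation=cv2.INTER_CUBIC);o.append(g)
cv2.imwrite("pics/f.png",np.hstack(o))
```

```text
pos [ 0.5305 -0.2717  0.2849] t 14.0 F [-0.29 -0.5  -3.22] w 0.0279 n 1
0.022,-0.0017,0.0009,-0.0001,-0.2,-0.1,-0.2
pos [ 0.5302 -0.2721  0.2859] t 14.4 F [-0.34 -0.34 -2.49] w 0.028 n 1
0.022,-0.0011,0.0008,0.0009,-0.1,-0.1,-0.2
```

View pics/f.png

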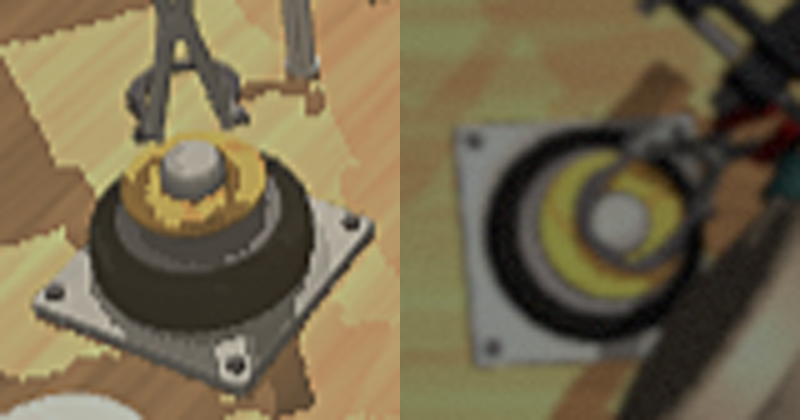

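The picture shows the open ring (about (630,215) in the top half) standing nearly concentric above the axle head (620,222). The scene half shows it level above the washer. I'll fit both numerically.

```bash
cat > m6.py <<'E'
from h import *
def ring_open(p,yaw,z,a=.19,ri=.0200,lug=True,piv=-.0235):
    L=[]; z0,z1=z,z+.0045
    for s in(-1,1):
        def tr(x,y):
            x=np.array(x,float);y=s*np.array(y,float); X=x-piv; c,S=np.cos(a*s),np.sin(a*s)
            x2,y2=piv+c*X-S*y,S*X+c*y
            return np.c_[p[0]+np.cos(yaw)*x2-np.sin(yaw)*y2,p[1]+np.sin(yaw)*x2+np.cos(yaw)*y2]
        th=np.radians(np.linspace(182,36,13))
        for i in range(12):
            t=th[[i,i,i+1,i+1]]; r=np.array([ri,.026,.026,ri]); q=tr(r*np.cos(t),r*np.sin(t)); L.append(np.vstack([np.c_[q,[z0]*4],np.c_[q,[z1]*4]]))
        q=tr([-.005,-.005,.005,.005],[.0165,.021,.021,.0165]);L.append(np.vstack([np.c_[q,[z0]*4],np.c_[q,[z1]*4]]))
        if lug:
            q=tr([.019,.019,.037,.037],[.01,.019,.02,.01]);L.append(np.vstack([np.c_[q,[z0]*4],np.c_[q,[z1]*4]]))
    return L
def ring_res(cam,f,a,parts,roi,mask,blur=.8):
    x0,y0,x1,y1=roi
    al=cv2.GaussianBlur(render(cam,parts,roi,ss=6).astype(np.float32),(0,0),blur); e=0
    for ch in range(3):
        A=np.stack([(1-al)*a[y0:y1,x0:x1,ch],1-al,al],-1)[mask]; Y=f[y0:y1,x0:x1,ch][mask]
        X,*_=np.linalg.lstsq(A,Y,rcond=None); e+=((A@X-Y)**2).mean()
    return e
def fit_ring(tag,k,z,p0,yaw0,roi,mask,ab=0.19):
    f,c=load(tag)[k]; a=load("a")[k][0]
    b=min((nm(lambda v:ring_res(c,f,a,ring_open(v,v[2],z,ri=v[3]),roi,mask),[p0[0]+dx,p0[1]+dy,yaw0,.020],(.003,.003,.08,.001)) for dx in(-.003,.003) for dy in(-.003,.003)),key=lambda r:r[1])
    return b,c
if __name__=="__main__":
    tcp=np.array([.5303,-.2720,.2855]); z=tcp[2]-.1554; yaw=-.75
    p0=tcp[:2]-.029*np.array([np.cos(yaw),np.sin(yaw)]); print("pred",p0.round(4),"z",z)
    # crop origins in full pixels: scene (203,213) top (380,183), scale 5
    o=[]
    for k,(ox,oy),roi in(("scene",(203,213),[225,222,256,243]),("top",(380,183),[409,205,442,238])):
        x0,y0,x1,y1=roi; vv,uu=np.mgrid[y0:y1,x0:x1]; cu,cv=(uu-ox+.5)*5,(vv-oy+.5)*5
        if k=="scene":
            m=np.ones_like(uu,bool); M=np.zeros_like(m,np.uint8)
            for P in([(175,40),(150,130)],[(185,40),(235,118)]):
                q=[tuple(int(round(v)) for v in((a/5+ox-x0-.5),(b/5+oy-y0-.5))) for a,b in P]; cv2.line(M,q[0],q[1],1,4)
            m=(M==0)&(cv>45)
        else: cu2=cu-400+0; m=~((uu-380+.5)*5+400>700)&~(((uu-380+.5)*5+400>635)&(cv<165))
        b,c=fit_ring("f",k,z,p0,yaw,roi,m); print(k,b[0].round(4),round(b[1],1),"px",c.proj([*b[0][:2],z]).round(2),"px pred",c.proj([*p0,z]).round(2))
        im=load("f")[k][0]; x0,y0,x1,y1=[roi[0]-6,roi[1]-6,roi[2]+6,roi[3]+6]
        g=cv2.resize(im[y0:y1,x0:x1].astype(np.uint8)[:,:,::-1],None,fx=9,fy=9,interpolation=cv2.INTER_CUBIC)
        for P in ring_open(b[0],b[0][2],z,ri=b[0][3]):
            q=((c.proj(P)-[x0,y0]+.5)*9).astype(np.int32); cv2.polylines(g,[cv2.convexHull(q)],True,(0,255,0),1)
        o.append(cv2.resize(g,(390,int(g.shape[0]*390/g.shape[1]))))
    h=max(i.shape[0] for i in o); cv2.imwrite("pics/g.png",np.hstack([np.pad(i,((0,h-i.shape[0]),(0,0),(0,0))) for i in o]))
E
python3 m6.py
```

```text
pred [ 0.5091 -0.2522] z 0.13009999999999997
scene [ 0.5044 -0.2469 -0.773   0.0188] 662.1 px [[239.48 231.8 ]] px pred [[239.59 233.52]]
top [ 0.505  -0.249  -0.7388  0.0194] 517.2 px [[425.38 226.6 ]] px pred [[426.58 225.07]]
```

```bash
cat > m7.py <<'E'
from h import *
D=load("a")
def chroma(im): 
    r=np.minimum(im[:,:,0],im[:,:,1])-im[:,:,2]; return np.repeat(r[:,:,None],3,2)
def wl(x,y,zw,hh=.016): 
    c=(x,y); return [(1,cyl(c,.040,zw-.003,zw)),(0,cyl(c,.018,zw,zw+hh-.005)),(0,cyl(c,.018,zw+hh-.005,zw+hh,.0145))]
ROI={}
for k in D: 
    im,c=D[k]; ROI[k]=roi_of(c,cyl((.509,-.2535),.043,.075,.08),0)
print(ROI)
for off in((0,0),(-.0006,.002)):
    f=lambda v:sum(fit_res(D[k][1],chroma(D[k][0]),wl(v[0]+(off[0] if k=="scene" else 0),v[1]+(off[1] if k=="scene" else 0),v[2]),ROI[k],2)[0] for k in D)
    b=min((nm(f,[.509,-.2535,z],(.004,.004,.006)) for z in(.07,.08)),key=lambda r:r[1]); print("joint",off,b[0].round(4),round(b[1],1))
for k in D:
    for zw in(.072,.077,.082):
        b=nm(lambda v:fit_res(D[k][1],chroma(D[k][0]),wl(v[0],v[1],zw),ROI[k],2)[0],[.509,-.2535],(.004,.004)); print(k,zw,b[0].round(4),round(b[1],1))
E
python3 m7.py
```

```text
{'scene': [225, 237, 258, 261], 'top': [406, 211, 438, 244]}
joint (0, 0) [ 0.5091 -0.2539  0.0799] 273.7
joint (-0.0006, 0.002) [ 0.5091 -0.2546  0.0786] 283.3
scene 0.072 [ 0.5029 -0.2482] 256.1
scene 0.077 [ 0.5066 -0.2521] 256.3
scene 0.082 [ 0.5103 -0.2556] 257.6
top 0.072 [ 0.5105 -0.2557] 9.0
top 0.077 [ 0.5098 -0.2546] 11.7
top 0.082 [ 0.5093 -0.2532] 15.4
```

Run:
```python
from plan import *; plan([.5348,-.2770,.262],np.pi/2-.75,n=4,w=.022)
```

```text
pos [ 0.5302 -0.2721  0.2859] t 14.4 F [-0.34 -0.34 -2.49] w 0.028 n 4
0.022,-0.0001,0.0017,0.006,-0,-0,-0.1
0.022,-0.0001,0.0017,0.006,-0,-0,-0.1
0.022,-0.0001,0.0017,0.006,-0,-0,-0.1
0.022,-0.0001,0.0017,0.006,-0,-0,-0.1
```

Emit:
drive_tool(deltas=[0.022,0,0.0017,0.005,0,0,0,0.022,0,0.0017,0.006,0,0,0,0.022,0,0.0017,0.006,0,0,0,0.022,0,0.0015,0.004,0,0,0,0.022,0,0,0.001,0,0,0,0.022,0,0,0,0,0,0])

```text
time: 15.0
eef_pos: [0.5351, -0.2769, 0.2616]
eef_rot: [-0.001, 0.918, 0.397, 0.0]
force: [-0.4, -1.0, -1.6]
grip_width: 0.028
```

Run:
```python
from h import *
grab("g",4)
from plan import *; plan([.5348,-.2770,.262],np.pi/2-.75,n=1,w=.022)
from plant import sense
from m6 import *
s=sense(); tcp=s["eef_pos"]; z=tcp[2]-.1554; yaw=-.75
p0=tcp[:2]-.0355*np.array([np.cos(yaw),np.sin(yaw)]); print("pred",p0.round(4),z)
D=load("g")
im,c=D["top"]; q=c.proj([*p0,z])[0]; roi=[int(q[0]-14),int(q[1]-14),int(q[0]+15),int(q[1]+15)]
x0,y0,x1,y1=roi; vv,uu=np.mgrid[y0:y1,x0:x1]; m=~((uu>q[0]+13))&~((uu>q[0]+1)&(vv<q[1]-10))
b,c=fit_ring("g","top",z,p0,yaw,roi,m); print("top",b[0].round(4),round(b[1],1))
from m7 import wl,chroma
g=cv2.resize(im[y0-6:y1+6,x0-6:x1+6].astype(np.uint8)[:,:,::-1],None,fx=9,fy=9,interpolation=cv2.INTER_CUBIC)
def dr(P,col):
    w=((c.proj(P)-[x0-6,y0-6]+.5)*9).astype(np.int32); cv2.polylines(g,[cv2.convexHull(w)],True,col,1)
for P in ring_open(b[0],b[0][2],z,ri=b[0][3]): dr(P,(0,255,0))
dr(cyl((.5096,-.2542),.04,.079,.079),(0,0,255)); dr(cyl((.5096,-.2542),.0145,.095,.095),(255,0,0))
cv2.imwrite("pics/g.png",g); print(g.shape)
```

```text
pos [ 0.5352 -0.2769  0.2623] t 15.4 F [ 1.33 -0.3  -1.59] w 0.028 n 1
0.022,-0.0003,-0.0003,0.0003,-0,-0.1,-0.2
pred [ 0.5093 -0.2527] 0.10690749802824276
top [ 0.51   -0.2541 -0.7476  0.0192] 248.0
{'scene': [225, 237, 258, 261], 'top': [406, 211, 438, 244]}
joint (0, 0) [ 0.5091 -0.2539  0.0799] 273.7
joint (-0.0006, 0.002) [ 0.5091 -0.2546  0.0786] 283.3
scene 0.072 [ 0.5029 -0.2482] 256.1
scene 0.077 [ 0.5066 -0.2521] 256.3
scene 0.082 [ 0.5103 -0.2556] 257.6
top 0.072 [ 0.5105 -0.2557] 9.0
top 0.077 [ 0.5098 -0.2546] 11.7
top 0.082 [ 0.5093 -0.2532] 15.4
(369, 369, 3)
```

View pics/g.png

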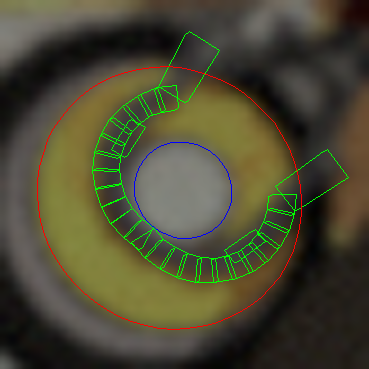

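The overlay shows the ring model on the ring and the head's top circle (183,190) centred between the lobes (185,190), with the tightest clearance at the ring's back. I'll bias 1 mm away from the back and descend, feeling for contact.

Emit:
drive_tool(deltas=[0.022,0,-0.001,0.003,0,0,0,0.022,0,0,0.003,0,0,0,0.022,0,0,0.002,0,0,0,0.022,0,0,0,0,0,0])

```text
time: 15.8
eef_pos: [0.5344, -0.276, 0.2537]
eef_rot: [-0.001, 0.918, 0.397, 0.001]
force: [0.7, -0.0, -1.6]
grip_width: 0.0277
```

Run:
```python
from plan import *; plan([.5345,-.2762,.250],np.pi/2-.75,n=2,w=.022)
```

```text
pos [ 0.5344 -0.276   0.2537] t 15.8 F [ 0.72 -0.02 -1.63] w 0.0277 n 2
0.022,-0,0.0001,0.0019,-0,-0.1,-0.1
0.022,-0,0.0001,0.0019,-0,-0.1,-0.1
```

Emit:
drive_tool(deltas=[0.022,0,0,0.002,0,0,0,0.022,0,0,0.002,0,0,0])

```text
time: 16.0
eef_pos: [0.5345, -0.2761, 0.2496]
eef_rot: [-0.0, 0.918, 0.397, 0.001]
force: [-0.2, 0.8, -1.6]
grip_width: 0.0276
```

Emit:
drive_tool(deltas=[0.022,0,0,0.0015,0,0,0,0.022,0,0,0.0015,0,0,0])

```text
time: 16.2
eef_pos: [0.5344, -0.2761, 0.2462]
eef_rot: [-0.001, 0.918, 0.397, 0.001]
force: [-0.5, 0.2, -1.6]
grip_width: 0.0281
```

Emit:
drive_tool(deltas=[0.022,0,0,0.0015,0,0,0,0.022,0,0,0.0015,0,0,0])

```text
time: 16.4
eef_pos: [0.5345, -0.2761, 0.2429]
eef_rot: [-0.001, 0.918, 0.397, 0.001]
force: [1.0, -0.3, -1.8]
grip_width: 0.0283
```

Emit:
drive_tool(deltas=[0.022,0,0,0.0015,0,0,0,0.022,0,0,0.0015,0,0,0])

```text
time: 16.6
eef_pos: [0.5345, -0.2762, 0.2397]
eef_rot: [-0.001, 0.918, 0.397, 0.001]
force: [0.3, -0.4, -2.2]
grip_width: 0.028
```

Emit:
drive_tool(deltas=[0.022,0,0,0.0012,0,0,0,0.022,0,0,0.0012,0,0,0])

```text
time: 16.8
eef_pos: [0.5345, -0.2761, 0.237]
eef_rot: [-0.001, 0.918, 0.397, 0.001]
force: [0.3, 1.3, -2.8]
grip_width: 0.0279
```

Emit:
drive_tool(deltas=[0.022,0,0,0.001,0,0,0,0.022,0,0,0.001,0,0,0])

```text
time: 17.0
eef_pos: [0.5345, -0.2761, 0.2348]
eef_rot: [-0.001, 0.918, 0.397, 0.001]
force: [-1.2, 0.2, -1.8]
grip_width: 0.0278
```

Emit:
drive_tool(deltas=[0.022,0,0,0.001,0,0,0,0.022,0,0,0.001,0,0,0])

```text
time: 17.2
eef_pos: [0.5345, -0.2761, 0.2327]
eef_rot: [-0.001, 0.918, 0.397, 0.001]
force: [1.1, -0.2, -2.1]
grip_width: 0.0279
```

Emit:
drive_tool(deltas=[0.022,0,0,0.001,0,0,0,0.022,0,0,0.001,0,0,0])

```text
time: 17.4
eef_pos: [0.5345, -0.2762, 0.2305]
eef_rot: [-0.0, 0.918, 0.397, 0.001]
force: [0.3, -0.1, -1.4]
grip_width: 0.0278
```

Emit:
drive_tool(deltas=[0.022,0,0,0.001,0,0,0,0.022,0,0,0.001,0,0,0])

```text
time: 17.6
eef_pos: [0.5348, -0.2764, 0.2288]
eef_rot: [-0.0, 0.918, 0.397, 0.001]
force: [-0.3, -0.0, 1.1]
grip_width: 0.0277
```

Emit:
drive_tool(deltas=[0.022,0,0,0.001,0,0,0,0.022,0,0,0.001,0,0,0])

```text
time: 17.8
eef_pos: [0.5354, -0.277, 0.2282]
eef_rot: [0.001, 0.918, 0.397, 0.002]
force: [-0.2, 0.8, 1.8]
grip_width: 0.0281
```

Emit:
drive_tool(deltas=[0.022,0,0,0.001,0,0,0])

```text
time: 17.9
eef_pos: [0.5356, -0.2771, 0.2278]
eef_rot: [0.002, 0.918, 0.397, 0.002]
force: [-0.4, -0.3, 3.7]
grip_width: 0.0278
```

Contact came at TCP 0.2292 (ring underside about 0.074, the washer's level within the measuring error). I'll press on while correcting drift and tilt.

Run:
```python
from plan import *; plan([.5345,-.2761,.2268],np.pi/2-.75,n=1,w=.022)
```

```text
pos [ 0.5356 -0.2771  0.2278] t 17.9 F [-0.45 -0.32  3.73] w 0.0278 n 1
0.022,0,-0.0015,0.0009,0.3,-0.1,-0.2
```

Emit:
drive_tool(deltas=[0.022,0,-0.001,0.0012,0.3,-0.1,-0.1,0.022,0,-0.0006,0.001,0.2,0,0])

```text
time: 18.1
eef_pos: [0.535, -0.2764, 0.2267]
eef_rot: [-0.001, 0.917, 0.398, 0.0]
force: [-0.4, -0.7, 4.0]
grip_width: 0.028
```

Emit:
drive_tool(deltas=[0.022,0,-0.0006,0.0012,0.1,0,0,0.022,0,-0.0004,0.0012,0.1,0,0])

```text
time: 18.3
eef_pos: [0.5351, -0.2764, 0.2254]
eef_rot: [-0.001, 0.917, 0.398, 0.0]
force: [0.4, 0.4, 5.1]
grip_width: 0.0279
```

Emit:
drive_tool(deltas=[0.022,0,-0.0004,0.0012,0.1,0,0,0.022,0,-0.0004,0.0012,0.1,0,0])

```text
time: 18.5
eef_pos: [0.5353, -0.2766, 0.2243]
eef_rot: [-0.001, 0.917, 0.398, 0.0]
force: [0.6, -0.1, 6.9]
grip_width: 0.0281
```

Emit:
drive_tool(deltas=[0.022,0,-0.0003,0.0012,0,0,0,0.022,0,0,0.0008,0,0,0])

```text
time: 18.7
eef_pos: [0.5359, -0.2772, 0.224]
eef_rot: [0.0, 0.917, 0.398, 0.001]
force: [1.0, 0.6, 7.0]
grip_width: 0.0276
```

Emit:
drive_tool(deltas=[0.022,0,-0.0008,0.0012,0.1,0,0,0.022,0,-0.0005,0.001,0.1,0,0])

```text
time: 18.9
eef_pos: [0.5358, -0.2771, 0.2238]
eef_rot: [0.0, 0.917, 0.398, 0.001]
force: [0.2, -0.4, 7.4]
grip_width: 0.0279
```

Run:
```python
from plan import *; plan([.5348,-.2763,.2235],np.pi/2-.75,n=1,w=.022)
from plant import sense; print(sense()["ft_torque"])
```

```text
pos [ 0.5358 -0.2771  0.2238] t 18.9 F [ 0.24 -0.41  7.42] w 0.0279 n 1
0.022,-0,-0.0013,0.0003,0.1,-0.1,-0.1
[ 0.02111534  0.09544861 -0.03612684]
```

Emit:
drive_tool(deltas=[0.031,0,-0.0005,0.0011,0.1,0,0,0.034,0,-0.0005,0.0011,0.1,0,0])

```text
time: 19.1
eef_pos: [0.5363, -0.2768, 0.2238]
eef_rot: [0.0, 0.917, 0.398, 0.002]
force: [-0.3, -0.8, 7.2]
grip_width: 0.0338
```

Emit:
drive_tool(deltas=[0.037,0,-0.0003,0.001,0,0,0,0.04,0,-0.0003,0.001,0,0,0])

```text
time: 19.3
eef_pos: [0.536, -0.2773, 0.2237]
eef_rot: [0.002, 0.917, 0.398, 0.002]
force: [-1.7, -0.7, 7.3]
grip_width: 0.04
```

Emit:
drive_tool(deltas=[0.043,0,-0.0003,0.0009,0.2,0,0,0.046,0,-0.0003,0.0009,0.1,0,0])

```text
time: 19.5
eef_pos: [0.5354, -0.2779, 0.2236]
eef_rot: [0.001, 0.917, 0.398, 0.001]
force: [-0.5, -0.2, 7.1]
grip_width: 0.0457
```

Emit:
drive_tool(deltas=[0.049,0,0,0.0008,0.1,0,0,0.052,0,0,0.0006,0,0,0,0.0543,0,0,0.0003,0,0,0], force=20)

```text
time: 19.8
eef_pos: [0.5364, -0.2779, 0.2232]
eef_rot: [0.001, 0.917, 0.398, 0.002]
force: [-0.3, -0.9, 4.8]
grip_width: 0.0537
```

Run:
```python
from plan import *; plan([.536,-.2773,.2500],np.pi/2-.75,n=1,w=.0543)
```

```text
pos [ 0.5364 -0.2779  0.2232] t 19.8 F [-0.26 -0.95  4.79] w 0.0537 n 1
0.0543,0.0002,-0.0006,-0.0269,0.2,-0.1,-0.1
```

Emit:
drive_tool(deltas=[0.0543,0,0,-0.002,0,0,0,0.0543,0,0,-0.003,0,0,0,0.0543,0,0,-0.005,0,0,0,0.0543,0,0,-0.01,0,0,0,0.0543,0,0,-0.012,0,0,0,0.0543,0,0,-0.015,0,0,0,0.0543,0,0.005,-0.015,0,0,0,0.0543,0,0.005,-0.01,0,0,0,0.0543,0,0,0,0,0,0])

```text
time: 20.7
eef_pos: [0.5417, -0.284, 0.2977]
eef_rot: [-0.002, 0.917, 0.398, -0.001]
force: [0.6, -0.0, -1.7]
grip_width: 0.0543
```

Run:
```python
from h import *
from plan import *; plan([.57,-.15,.30],np.pi/2+.42,n=1,w=.0543)
grab("i",4)
D=load("i");o=[]
for k,(u,v) in(("scene",(243,245)),("top",(422,225))):
    im=D[k][0][v-30:v+30,u-30:u+30].astype(np.uint8)[:,:,::-1]; g=cv2.resize(im,None,fx=6.5,fy=6.5,interpolation=cv2.INTER_CUBIC);o.append(g)
cv2.imwrite("pics/i.png",np.hstack(o))
```

```text
pos [ 0.5417 -0.284   0.2977] t 20.7 F [ 0.57 -0.03 -1.69] w 0.0543 n 1
0.0543,0.1172,-0.0708,-0.002,-0.2,-0.2,-67.1
```

View pics/i.png

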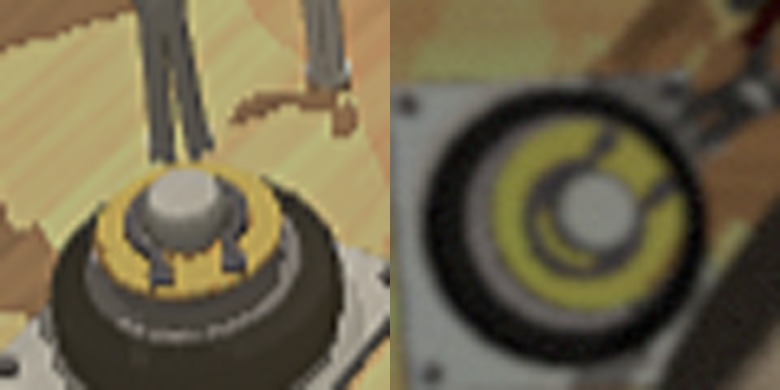

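The picture shows the ring round the axle on the washer, with its lugs at (163,270) and (235,262) in the scene half and (607,140) and (660,200) in the top half. I need the opening angle and height to judge whether it is seated, so I'll fit them numerically, checking the method on the closed ring on the pad.

```bash
sed -i 's/^ROI={}/if __name__!="__main__": D={}\nROI={}/; s/^for off in.*/for off in(((0,0),(-.0006,.002)) if D else ()):/' m7.py
cat > m8.py <<'E'
from h import *
from m6 import ring_open
A=load("a")
def go(tag,k,p0,yaw,z,bgfix=None,half=13):
    f,c=load(tag)[k]; a=A[k][0]; q=c.proj([*(np.array(p0)+.006*np.array([np.cos(yaw),np.sin(yaw)])),z])[0]
    hv=half if k=="top" else int(half*.7); roi=[int(q[0]-half),int(q[1]-hv),int(q[0]+half+1),int(q[1]+hv+1)]; x0,y0,x1,y1=roi
    def res(v):
        parts=ring_open(v,v[2],z,a=v[3],ri=v[4])
        al=cv2.GaussianBlur(render(c,parts,roi,ss=6).astype(np.float32),(0,0),.8); e=0
        hd=np.zeros_like(al)
        if tag!="a": hd=render(c,[cyl((.5096,-.2545),.0185,.073,.090)],roi,ss=3).astype(np.float32)
        m=hd<.05
        for ch in range(3):
            bg=a[y0:y1,x0:x1,ch] if tag!="a" else np.ones_like(al)
            M=np.stack([(1-al)*bg,1-al,al],-1)[m]; Y=f[y0:y1,x0:x1,ch][m]
            X,*_=np.linalg.lstsq(M,Y,rcond=None); e+=((M@X-Y)**2).mean()
        return e
    for a0 in(0,.05,.1,.19):
        r=nm(lambda u:res([u[0],u[1],u[2],a0,u[3]]),[*p0,yaw,.019],(.003,.003,.08,.001)); print(tag,k,"a",a0,r[0].round(4),round(r[1],1))
    r=nm(res,[*p0,yaw,.05,.019],(.003,.003,.08,.05,.001)); print(tag,k,"free",r[0].round(4),round(r[1],1))
go("a","top",(.5434,.2311),-.14,.010,half=12)
go("a","scene",(.5405,.2350),-.14,.010,half=12)
go("i","top",(.5096,-.2545),-.75,.0703)
go("i","scene",(.5096,-.2545),-.75,.0703)
E
python3 m8.py
```

```text
a top a 0 [ 0.5437  0.2315 -0.1531  0.0188] 51.1
a top a 0.05 [ 0.5437  0.2314 -0.1444  0.0175] 103.4
a top a 0.1 [ 0.5442  0.2311 -0.1357  0.0178] 229.4
a top a 0.19 [0.5433 0.2307 0.215  0.0125] 330.8
a top free [ 0.544   0.2314 -0.1421 -0.0038  0.0193] 51.4
a scene a 0 [ 0.5402  0.2368 -0.1729  0.0203] 1250.0
a scene a 0.05 [ 0.5408  0.2364 -0.1321  0.0189] 1345.8
a scene a 0.1 [ 0.5412  0.2363 -0.1171  0.0185] 1565.3
a scene a 0.19 [0.5406 0.2362 0.1182 0.0139] 1941.8
a scene free [ 0.5401  0.2366 -0.1589 -0.006   0.0198] 1249.8
i top a 0 [ 0.5083 -0.2531 -0.7462  0.0197] 348.5
i top a 0.05 [ 0.5084 -0.2534 -0.7457  0.0191] 453.8
i top a 0.1 [ 0.5088 -0.2539 -0.7539  0.0179] 660.2
i top a 0.19 [ 0.5091 -0.2533 -0.4669  0.0105] 877.2
i top free [ 0.5081 -0.253  -0.7465 -0.0044  0.0199] 347.9
i scene a 0 [ 0.5047 -0.2499 -0.7583  0.018 ] 1113.6
i scene a 0.05 [ 0.506  -0.251  -0.7714  0.0182] 1460.0
i scene a 0.1 [ 0.5073 -0.2527 -0.7784  0.0183] 2158.6
i scene a 0.19 [ 0.5085 -0.2528 -0.4266  0.0145] 2630.3
i scene free [ 0.5046 -0.2499 -0.7556  0.0017  0.0202] 1111.9
```

The opening fits as 0 in both cameras, and the closed ring on the pad reads the same. Lobes 33 mm apart round the axle, below a 36 mm head, mean the ring is seated. Now I'll take the pliers back to the stand.

Run:
```python
from plan import *; plan([.556,.0273,.250],np.pi/2+.42,n=14,w=.0543)
```

```text
pos [ 0.5403 -0.2827  0.2947] t 21.1 F [ 0.19 -0.07 -1.13] w 0.0544 n 14
0.0543,0.0169,-0.0143,0.0033,-0,-0,-4.8
0.0543,0.0181,-0.0128,0.0033,-0,-0,-4.8
0.0543,0.0191,-0.0112,0.0033,-0,-0,-4.8
0.0543,0.02,-0.0096,0.0033,-0,-0,-4.8
0.0543,0.0207,-0.0079,0.0033,-0,-0,-4.8
0.0543,0.0213,-0.0062,0.0033,-0,-0,-4.8
0.0543,0.0217,-0.0044,0.0032,-0,-0,-4.8
0.0543,0.022,-0.0025,0.0032,-0,-0,-4.8
0.0543,0.0222,-0.0007,0.0032,-0,-0,-4.8
0.0543,0.0221,0.0012,0.0032,-0,-0,-4.8
0.0543,0.022,0.003,0.0032,-0,-0,-4.8
0.0543,0.0216,0.0048,0.0032,-0,-0,-4.8
0.0543,0.0212,0.0066,0.0032,-0,-0,-4.8
0.0543,0.0205,0.0084,0.0032,-0,-0,-4.8
```

Emit:
drive_tool(deltas=[0.0543,0.01,-0.009,0,0,0,-3,0.0543,0.017,-0.014,0.001,0,0,-4.8,0.0543,0.018,-0.013,0.002,0,0,-4.8,0.0543,0.019,-0.011,0.003,0,0,-4.8,0.0543,0.02,-0.0095,0.003,0,0,-4.8,0.0543,0.021,-0.008,0.003,0,0,-4.8,0.0543,0.021,-0.006,0.003,0,0,-4.8,0.0543,0.0215,-0.0045,0.003,0,0,-4.8,0.0543,0.022,-0.0025,0.003,0,0,-4.8,0.0543,0.022,-0.0005,0.003,0,0,-4.8])

```text
time: 22.1
eef_pos: [0.536, -0.0652, 0.2679]
eef_rot: [-0.007, 0.677, 0.736, -0.001]
force: [0.1, 0.5, -1.5]
grip_width: 0.0542
```

Run:
```python
from plan import *; plan([.556,.0273,.240],np.pi/2+.42,n=5,w=.0543)
```

```text
pos [ 0.536  -0.0652  0.2679] t 22.1 F [ 0.07  0.51 -1.5 ] w 0.0542 n 5
0.0543,0.0181,0.0056,0.0057,-0.1,-0.1,-3.9
0.0543,0.0176,0.0068,0.0056,-0.1,-0.1,-3.9
0.0543,0.0172,0.0079,0.0056,-0.1,-0.1,-3.9
0.0543,0.0166,0.0091,0.0056,-0.1,-0.1,-3.9
0.0543,0.016,0.0102,0.0056,-0.1,-0.1,-3.9
```

Emit:
drive_tool(deltas=[0.0543,0.018,0.0056,0.0045,-0.1,-0.1,-3.9,0.0543,0.0175,0.0068,0.0045,-0.1,-0.1,-3.9,0.0543,0.017,0.008,0.0045,-0.1,-0.1,-3.9,0.0543,0.0165,0.009,0.0045,-0.1,-0.1,-3.9,0.0543,0.011,0.007,0.0045,-0.1,-0.1,-3,0.0543,0,0,0,0,0,0,0.0543,0,0,0,0,0,0])

```text
time: 22.8
eef_pos: [0.5524, 0.0277, 0.2433]
eef_rot: [-0.002, 0.542, 0.84, -0.001]
force: [-0.2, 0.4, -1.2]
grip_width: 0.0544
```

Run:
```python
from plan import *; plan([.556,.0273,.232],np.pi/2+.42,n=2,w=.0543)
```

```text
pos [0.5524 0.0277 0.2433] t 22.8 F [-0.19  0.42 -1.2 ] w 0.0544 n 2
0.0543,-0.0009,0.0016,0.0056,-0.1,-0.1,0.2
0.0543,-0.0009,0.0016,0.0056,-0.1,-0.1,0.2
```

Emit:
drive_tool(deltas=[0.0543,-0.0009,0.0016,0.005,-0.1,-0.1,0.2,0.0543,-0.0009,0.0016,0.005,-0.1,-0.1,0.1,0.0543,0,0,0,0,0,0,0.0543,0,0,0,0,0,0])

```text
time: 23.2
eef_pos: [0.5564, 0.0247, 0.2327]
eef_rot: [0.001, 0.546, 0.838, -0.001]
force: [0.3, 0.2, -1.3]
grip_width: 0.0543
```

```bash
cat > m9.py <<'E'
from h import *
from plan import *
grab("j",4)
from plant import sense
plan([.556,.0273,.220],np.pi/2+.42,n=2,w=.0543)
s=sense(); t=s["eef_pos"]; n=t-[0,0,.1536]
J=load("j");A=load("a")
# reference columns: a (in well, only z>.05 visible), now
def cols(im,c,base,zs):
    o=[]
    for z in zs:
        q=c.proj([*base[:2],z])[0]; r=int(round(q[1])); x=np.arange(int(q[0])-9,int(q[0])+10); row=im[r-1:r+2,x[0]:x[-1]+1].mean(0)
        e=np.array([np.mean(row[[0,1,2,-3,-2,-1]],0)]); w=np.linalg.norm(row-e,axis=1); w=np.clip(w-.35*w.max(),0,None); w*=(abs(x-q[0])<5)
        o.append((round(z,3),r,round((w*x).sum()/w.sum()-q[0],2)))
    return o
print("now scene col offset vs FK:",cols(J["scene"][0],J["scene"][1],n,n[2]+np.array([.012,.02,.03,.04,.05,.06,.07])))
C=load("c"); tc=np.array([.5754,.2249,.1902]); nc=tc-[0,0,.1536]
print("c:",cols(C["scene"][0],C["scene"][1],nc,nc[2]+np.array([.012,.02,.03,.04,.05,.06,.07])))
b=np.array([.556,.0273,.008])
print("a in well:",cols(A["scene"][0],A["scene"][1],b,b[2]+np.array([.05,.06,.07])))
E
python3 m9.py
```

```text
pos [0.5564 0.0252 0.233 ] t 23.6 F [-0.44 -0.21 -1.26] w 0.0543 n 2
0.0543,0.001,0.0002,0.0065,0,0.1,-0.1
0.0543,0.001,0.0002,0.0065,0,0.1,-0.1
now scene col offset vs FK: [(np.float64(0.091), 197, np.float64(-0.84)), (np.float64(0.099), 195, np.float64(-0.85)), (np.float64(0.109), 192, np.float64(-0.79)), (np.float64(0.119), 190, np.float64(-0.75)), (np.float64(0.129), 187, np.float64(-0.85)), (np.float64(0.139), 184, np.float64(0.09)), (np.float64(0.149), 182, np.float64(-0.76))]
c: [(np.float64(0.049), 179, np.float64(-0.21)), (np.float64(0.057), 177, np.float64(-0.8)), (np.float64(0.067), 175, np.float64(-0.92)), (np.float64(0.077), 173, np.float64(-0.86)), (np.float64(0.087), 170, np.float64(-0.83)), (np.float64(0.097), 168, np.float64(-0.71)), (np.float64(0.107), 165, np.float64(-0.69))]
a in well: [(np.float64(0.058), 205, np.float64(0.02)), (np.float64(0.068), 203, np.float64(0.26)), (np.float64(0.078), 200, np.float64(-0.19))]
```

Run:
```python
from plan import *; plan([.558,.0282,.214],np.pi/2+.42,n=3,w=.0543)
```

```text
pos [0.5564 0.0252 0.233 ] t 23.6 F [-0.44 -0.21 -1.26] w 0.0543 n 3
0.0543,0.0007,0.0009,0.0063,0,0,-0.1
0.0543,0.0007,0.0009,0.0063,0,0,-0.1
0.0543,0.0007,0.0009,0.0063,0,0,-0.1
```

Emit:
drive_tool(deltas=[0.0543,0.0008,0.0009,0.005,0,0,-0.1,0.0543,0.0008,0.0009,0.006,0,0,-0.1,0.0543,0.0006,0.0009,0.005,0,0,0,0.0543,0,0,0,0,0,0,0.0543,0,0,0,0,0,0])

```text
time: 24.1
eef_pos: [0.5579, 0.0289, 0.2151]
eef_rot: [0.0, 0.544, 0.839, -0.001]
force: [0.3, -0.4, -0.9]
grip_width: 0.0543
```

Run:
```python
from plan import *; plan([.558,.0282,.196],np.pi/2+.42,n=6,w=.0543)
```

```text
pos [0.5579 0.0289 0.2151] t 24.1 F [ 0.26 -0.42 -0.95] w 0.0543 n 6
0.0543,-0.0001,-0,0.0032,-0,0,0
0.0543,-0.0001,-0,0.0032,-0,0,0
0.0543,-0.0001,-0,0.0032,-0,0,0
0.0543,-0.0001,-0,0.0032,-0,0,0
0.0543,-0.0001,-0,0.0032,-0,0,0
0.0543,-0.0001,-0,0.0032,-0,0,0
```

Emit:
drive_tool(deltas=[0.0543,0,0,0.003,0,0,0,0.0543,0,0,0.003,0,0,0,0.0543,0,0,0.002,0,0,0])

```text
time: 24.4
eef_pos: [0.5582, 0.0288, 0.2068]
eef_rot: [0.001, 0.544, 0.839, -0.0]
force: [0.0, 0.1, -1.6]
grip_width: 0.0544
```

Emit:
drive_tool(deltas=[0.0543,0,0,0.002,0,0,0,0.0543,0,0,0.002,0,0,0,0.0543,0,0,0.002,0,0,0])

```text
time: 24.7
eef_pos: [0.5582, 0.0288, 0.2003]
eef_rot: [0.001, 0.544, 0.839, -0.0]
force: [-0.1, -0.1, -1.5]
grip_width: 0.0543
```

Emit:
drive_tool(deltas=[0.0543,0,0,0.002,0,0,0,0.0543,0,0,0.002,0,0,0,0.0543,0,0,0.002,0,0,0])

```text
time: 25.0
eef_pos: [0.5582, 0.0287, 0.1938]
eef_rot: [0.001, 0.544, 0.839, -0.0]
force: [0.2, -0.9, -1.3]
grip_width: 0.0545
```

The nose is 10 mm below the well's rim with no contact. Continuing down.

Emit:
drive_tool(deltas=[0.0543,0,0,0.003,0,0,0,0.0543,0,0,0.003,0,0,0,0.0543,0,0,0.003,0,0,0,0.0543,0,0,0.003,0,0,0,0.0543,0,0,0.003,0,0,0])

```text
time: 25.5
eef_pos: [0.5583, 0.0287, 0.1776]
eef_rot: [0.001, 0.544, 0.839, -0.0]
force: [-0.4, -0.4, -2.2]
grip_width: 0.0543
```

Emit:
drive_tool(deltas=[0.0543,0,0,0.003,0,0,0,0.0543,0,0,0.003,0,0,0,0.0543,0,0,0.002,0,0,0,0.0543,0,0,0.001,0,0,0])

```text
time: 25.9
eef_pos: [0.5581, 0.0287, 0.1673]
eef_rot: [0.001, 0.544, 0.839, -0.001]
force: [0.3, -0.1, -1.6]
grip_width: 0.0541
```

Emit:
drive_tool(deltas=[0.0543,0,0,0.001,0,0,0,0.0543,0,0,0.001,0,0,0])

```text
time: 26.1
eef_pos: [0.5582, 0.0287, 0.1652]
eef_rot: [0.001, 0.544, 0.839, -0.001]
force: [0.2, -0.4, -0.7]
grip_width: 0.0546
```

Emit:
drive_tool(deltas=[0.0543,0,0,0.001,0,0,0,0.0543,0,0,0.001,0,0,0])

```text
time: 26.3
eef_pos: [0.5583, 0.0286, 0.1632]
eef_rot: [0.001, 0.544, 0.839, -0.0]
force: [0.1, 0.1, -1.9]
grip_width: 0.0543
```

Emit:
drive_tool(deltas=[0.0543,0,0,0.001,0,0,0,0.0543,0,0,0.0008,0,0,0])

```text
time: 26.5
eef_pos: [0.5587, 0.0287, 0.1618]
eef_rot: [0.001, 0.544, 0.839, -0.0]
force: [-0.3, -0.1, 3.7]
grip_width: 0.0542
```

Floor contact came at 0.162, as expected from the grasp (0.1616). Releasing slowly, then rising straight up.

Emit:
drive_tool(deltas=[0.0543,0,0,-0.0003,0,0,0,0.056,0,0,0,0,0,0,0.058,0,0,0,0,0,0,0.062,0,0,0,0,0,0,0.07,0,0,0,0,0,0,0.08,0,0,0,0,0,0,0.09,0,0,0,0,0,0,0.09,0,0,0,0,0,0])

```text
time: 27.3
eef_pos: [0.5592, 0.0286, 0.1627]
eef_rot: [0.002, 0.544, 0.839, 0.0]
force: [0.1, -0.5, 0.9]
grip_width: 0.0892
```

Emit:
drive_tool(deltas=[0.09,0,0,-0.005,0,0,0,0.09,0,0,-0.01,0,0,0,0.09,0,0,-0.012,0,0,0,0.09,0,0,-0.015,0,0,0,0.09,0,0,-0.015,0,0,0,0.09,0,0,-0.02,0,0,0,0.09,0,0,-0.02,0,0,0,0.09,0,0,-0.01,0,0,0])

```text
time: 28.1
eef_pos: [0.559, 0.0288, 0.2793]
eef_rot: [0.003, 0.544, 0.839, 0.001]
force: [0.1, 0.2, 0.1]
grip_width: 0.0903
```

Run:
```python
from plan import *; plan([.40,.40,.27],None,n=10,w=.09)
```

```text
pos [0.559  0.0288 0.2793] t 28.1 F [0.11 0.21 0.05] w 0.0903 n 10
0.09,0.0404,0.0006,0.0007,0,0,0
0.09,0.0404,0.0006,0.0008,0,0,0
0.09,0.0404,0.0006,0.0008,0,0,0
0.09,0.0404,0.0006,0.0008,0,0,0
0.09,0.0404,0.0006,0.0008,0,0,0
0.09,0.0404,0.0006,0.0008,0,0,0
0.09,0.0404,0.0006,0.0009,0,0,0
0.09,0.0404,0.0006,0.0009,0,0,0
0.09,0.0404,0.0006,0.0009,0,0,0
0.09,0.0404,0.0006,0.0009,0,0,0
```

Clear of the pliers. I'll move the arm out of view and check numerically.

Emit:
drive_tool(deltas=[0.09,0.02,0,0,0,0,0,0.09,0.035,0,0,0,0,0,0.09,0.04,0,0,0,0,0,0.09,0.04,0,0,0,0,0,0.09,0.04,0,0,0,0,0,0.09,0.04,0,0,0,0,0,0.09,0.04,0,0,0,0,0,0.09,0.035,0,0,0,0,0,0.09,0.02,0,0,0,0,0,0.09,0,0,0,0,0,0])

```text
time: 29.1
eef_pos: [0.4305, 0.3213, 0.2841]
eef_rot: [0.008, 0.546, 0.838, 0.005]
force: [-0.9, 0.9, 0.0]
grip_width: 0.09
```

```bash
cat > m10.py <<'E'
from h import *
grab("k",4)
import m4
m4.D=D=load("k"); A=load("a")
for k in D: # handles: fit after vs before
    for n,E in(("before",A),("after",D)):
        f=lambda u:fit_res(E[k][1],m4.red(E[k][0]),m4.hand(u[0],u[1],u[2],.156),m4.ROI[k],3,blur=.9)[0]
        b=nm(f,[.556,.027,.42],(.005,.005,.15)); print(k,n,b[0].round(4),round(b[1],1))
    im,c=D[k]; d=np.abs(im-A[k][0]).max(2); m=(cv2.GaussianBlur(d,(0,0),1)>25).astype(np.uint8)
    nn,l,st,ce=cv2.connectedComponentsWithStats(m); print(k,"changes",[(st[i].tolist()) for i in range(1,nn) if st[i][4]>12])
import m8lib
E
sed '/^go(/d' m8.py > m8lib.py
cat >> m10.py <<'E'
m8lib.go("k","top",(.5096,-.2545),-.75,.0703)
from plant import sense; s=sense(); print(s["time"],s["eef_pos"],s["force"])
E
python3 m10.py
```

```text
scene before [0.558  0.025  0.4378] 66.6
scene after [0.5579 0.0237 0.4212] 66.2
scene changes [[156, 0, 4, 13, 23], [174, 0, 6, 52, 113], [195, 0, 1, 18, 18], [295, 0, 6, 4, 22], [279, 14, 54, 54, 1093], [195, 29, 2, 32, 33], [307, 56, 27, 42, 359], [194, 76, 2, 14, 28], [139, 81, 179, 117, 5185], [289, 82, 5, 8, 34], [316, 99, 8, 11, 68], [179, 156, 11, 12, 62], [306, 163, 19, 29, 295], [283, 170, 25, 23, 353], [328, 179, 21, 12, 140], [154, 184, 7, 5, 21], [269, 188, 11, 4, 38], [153, 190, 11, 6, 39], [230, 242, 26, 19, 222]]
top before [0.5536 0.0265 0.4159] 42.8
top after [0.5551 0.0262 0.4062] 47.9
top changes [[0, 176, 308, 224, 23675], [241, 201, 19, 24, 215], [412, 214, 19, 24, 142], [431, 221, 6, 7, 25], [213, 232, 150, 156, 5498], [90, 246, 12, 10, 57], [59, 288, 9, 21, 72], [94, 340, 25, 36, 458], [126, 351, 25, 21, 271], [70, 389, 10, 11, 74], [324, 391, 20, 7, 73], [0, 392, 8, 8, 43]]
k top a 0 [ 0.5079 -0.253  -0.7509  0.0198] 101.4
k top a 0.05 [ 0.5086 -0.2534 -0.7494  0.0193] 205.6
k top a 0.1 [ 0.5088 -0.2536 -0.7577  0.0165] 418.0
k top a 0.19 [ 0.509  -0.254  -0.451   0.0136] 650.1
k top free [ 5.082e-01 -2.531e-01 -7.455e-01 -5.000e-04  2.010e-02] 102.4
29.5 [0.43238664 0.31824412 0.28375679] [-0.14903242 -0.02692269 -0.01520402]
```

The pliers are back at the pose they were taken from. The ring's opening reads 0, and the only lasting changes in the pictures are at the pad and the hub, apart from the arm and its shadow. Handing in.

```bash
python3 -c "
from plant import *; print(hand_in()); print(sense()['time'])"
```

```text
the job is handed in; nothing more can be done
None
the job is handed in; nothing more can be done
```

The job is done and handed in at about 29.5 s of the 61 s allowed. The pliers spread the ring, carried it over the axle and let it close in the groove; then they went back into their stand.

- **Ring:** I pressed the washer down with about 9 N (reading 7.4 N plus the pliers' and ring's weight). It was held about 5 mm below first contact while the ring closed. The last top-camera fit gives an opening of 0, the same as the closed ring on the pad. With its lobes 33 mm apart under the 36 mm head, the ring must be in the groove.
- **Pliers:** The nose touched the well floor at TCP height 0.162, against 0.1616 at the grasp. The handle fits before and after agree to 1–2 mm and about 1°.
- **Bystanders:** I saw no change at the bystanders. This is less certain near the white look-alikes, because the arm and its shadow were close to them in the last top picture.

**Checks that disagreed:**
- **Ring centring:** The top camera puts the ring's centre 2–3 mm off the axle, away from the gap, while the scene camera puts it about 0.6 mm the other way. I could not settle whether that is play in the groove or fit error, so I left it.
- **Washer height:** The cameras gave 0.077–0.080, but contact came at about 0.074.

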